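# Weigh out baking chocolate on a sliding-poise kitchen balance

## Robot

A 6-joint arm with a two-finger parallel gripper is mounted at the origin on a cart in front of the work surface, level with it; the furniture and walls round the work are solid. World frame = base frame: x ahead of the robot, y to its left, z up, the work surface at z = 0. Lengths are in m, angles in degrees, forces in N, time in s.
With the tool pointing down it reaches from about 0.25 to 0.725 m from the base axis. Payload 9.7 kg.
Tool frame: the origin (TCP) lies between the finger pads; the fingertips stand bot.tcp_to_tips ahead of it and the grasp point (between the pads) lies 11 mm behind it (bot.tcp_to_tips is the distance from the TCP to the fingertips, in m); z points along the fingers, y is the line along which they close (so a half turn about z gives the same grasp; the last joint's range is limited). The gripper opens to 85 mm and grips with 20 to 120 N. Pads are 22 mm wide; open, the fingers measure 114 mm over their backs; the gripper's body (76 mm by 85 mm) begins 54 mm behind the grasp point. The pads swing forward as they close: fully open they stand 13 mm farther back than shut.
Start: joints at [-66.062, 4.979, 10.078, 95.1, 0, 90], TCP at [0.223, -0.503, 0.239] pointing down, gripper open.
Joint ranges: [-179.16, 179.16], [-48.56, 103.87], [-65.8, 70.77], [-126.05, 130.52], [-82.76, 87.17], [-180, 180]. Speed limits (degrees/s): [127.2, 127.2, 147.25, 180, 180, 180].

## Interface

Orientations are given as [roll, pitch, yaw] about the fixed x, y, z axes, in that order (R = Rz(yaw) Ry(pitch) Rx(roll)).
In Python, from workcell import bot gives the robot as it stands. The module is installed in compiled form; this text tells all that it offers.
- The arm moves only by the tool carry_out, never from a script. Its arguments are lists of equal length, an entry for each row: "linear": the shift along the world's x, y, z normalised to -1 to 1, where 1 is 2 cm, a list of three; "rotation": the turn, a rotation vector about the world's x, y, z normalised to -1 to 1, where 1 is 8 degrees, a list of three; "grip": the closure, from -1 (fully open) to 1 (shut). In form: {"linear": [[tx, ty, tz], ...], "rotation": [[rx, ry, rz], ...], "grip": [grip, ...]}. A call has 1 to 12 rows; each row shifts and turns the commanded pose from where the row before left it; what a row does not reach is not made up. A row lasts 1/10 s, in which the tool goes at most 50 mm and 8.59 degrees, less where a joint would pass 70% of its speed; a pose out of reach is approached as far as the arm can. A call with a number of a shift or a turn outside -1 to 1 is refused whole. A call with a gripper value outside its range is refused whole. The fingers move at their own pace and stop on an object; "grip_force" is the grip in N (left out, the last holds). Time passes only in rows, so rows that do not move let the fingers close. It gives the time, the measured TCP pose, the force, the opening and the grip force at its end, in the units of the state.
- bot.get_obs(): the state, without advancing time (a new reading comes with each control period).
- bot.camera(name): name is "side" or "top" or "wrist"; returns the picture (480x640x3 uint8, blue, green, red); there is no depth.
- bot.camera_model(name): a dict with "fx", "fy", "cx", "cy" (pixels), "camera_from_world" (4x4, takes a point from world to camera coordinates). Camera axes: x right, y up, looking along -z (the intrinsics and any distortion apply to the point x, -y, -z); pixel columns grow to the right and rows downward; lengths in m; the calibration is good to about 2 mm. A picture is of the moment at which its call begins: read the wrist's pose just before it. camera_model takes no time and is no camera call; for the wrist camera it gives the pose at the moment of the call.
- bot.job_done(): hands the job in; it is judged then, once.
The state is a dict: "time": time; "q": joint angles; "qd": joint speeds; "joint_efforts": joint torques, N m; "ee_pos": TCP position; "tcp_rot": TCP orientation; "wrist_force": force on the tool from outside, world axes, zero at the start; "torque": the same for the moment, N m; "opening": finger opening in m; "grasp_force": force on a finger pad.
Only numpy, scipy, OpenCV 4.12 (cv2) and the standard library are available. Lean on these libraries where they do the work, as an engineer would, in place of code of your own. Each camera call takes 0.05 s, during which the arm holds its last target. There are 200 camera calls.

## Task

Weigh out chocolate for a recipe: first, with the pan still empty, squeeze the release lever of the balance's sliding weight, slide the weight along to the notch where its pointer stands at the upright marker on the base, and let go so that it locks there. Then lay chocolate blocks on the pan one by one until the beam is level again, and put all the blocks that are left over on the side plate. Leave the green canister, the blue-lidded pot and the white bottle near the work where they stand.

Things in the scene. Friction and masses are not known exactly. Their poses are not given: they have to be found in the camera images.
- balance: Fixed balance on a white base plate (12 mm high, x -70 to 50, y -207 to 163 mm). Origin on the worktop under the beam's pivot (pivot axis at z = 73 mm). Its +y points along the beam to the pan, -y along the notched arm with the sliding weight; -x is its front, towards the robot. Two steel pivot cheeks reach z = 86 mm at y = +12 mm.
- beam (a joint): Tilt of the beam in rad: 0 level, positive = sliding weight's end down and pan up; stops at -0.08 and +0.08. Level at the start, with the pan empty and the weight in its home notch. Each notch outward is balanced by exactly one more chocolate block; one block too few or too many tips the beam to a stop. Settles in about 1 s.
- beam_tip (a point): Outer end of the beam, a steel bar 14 mm wide and 14 mm high: 225 mm from the pivot on the balance's -y side, 73 mm above the worktop when level, about 18 mm lower or higher at the stops.
- pan_floor (a point): Centre of the upper face of the flat steel pan (inside 139 x 94 mm in balance x and y, rim 3 mm above the floor), 105 mm from the pivot on the +y side, about 91 mm above the worktop. The pan stays level and moves up to 8.4 mm up or down as the beam tilts (up while it is too light). Where on the pan the blocks lie does not matter. Axes as the balance's.
- poise (a joint): Travel of the sliding weight (black frame on the notched arm) in m: 0 at the home notch (its middle 55 mm from the pivot), growing outward along balance -y. Notches at 0, 0.03, 0.06, 0.09, 0.12, each with 2.5 mm play either way. A pawl locks it unless the lever is squeezed; let go between notches, the pawl rides on a tooth until moved over a notch. Unlocked it slides with about 0.5 N.
- poise_grip (a point): Midpoint between two parallel grip bars on top of the sliding weight, 138 mm above the worktop with the beam level. Bars 12 mm thick, 48 mm long along balance x, outer faces 48 mm apart along balance y; the pan-side (+y) black bar is fixed, the outer (-y) steel bar is the release lever. Pinch both from above, closing along balance y. Below the bars' middle 35 mm are free for the fingertips.
- lever (a joint): Angle of the release lever in rad: 0 sprung out (pawl down), 0.35 fully squeezed, when the bars measure 31 mm over their outer faces; this takes about 4 to 8 N. The pawl is clear of the notches above about 0.25. Springs back when let go.
- poise_pointer (a point): Tip of the small steel pointer hanging at the front of the sliding weight, in the middle of the weight along the beam.
- marker: Upright dark steel marker, 22 x 11 mm foot and 31 mm high, on the front ledge of the balance base. Origin at the middle of its underside; axes as the balance's. It stands level with notch 0.06, 0.09 or 0.12 (the two other places have low round studs only); the weight is set when the pointer has the same y along the balance as the marker.
- block0: Chocolate block, 45 x 26 x 18 mm, 30 g, dark brown with two raised segments. All are alike; 5 to 7 are present, lying flat on the worktop at the start. Origin at the centre of its underside, x along its 45 mm length, z up.
- block1: Chocolate block, 45 x 26 x 18 mm, 30 g, dark brown with two raised segments. All are alike; 5 to 7 are present, lying flat on the worktop at the start. Origin at the centre of its underside, x along its 45 mm length, z up.
- block2: Chocolate block, 45 x 26 x 18 mm, 30 g, dark brown with two raised segments. All are alike; 5 to 7 are present, lying flat on the worktop at the start. Origin at the centre of its underside, x along its 45 mm length, z up.
- block3: Chocolate block, 45 x 26 x 18 mm, 30 g, dark brown with two raised segments. All are alike; 5 to 7 are present, lying flat on the worktop at the start. Origin at the centre of its underside, x along its 45 mm length, z up.
- block4: Chocolate block, 45 x 26 x 18 mm, 30 g, dark brown with two raised segments. All are alike; 5 to 7 are present, lying flat on the worktop at the start. Origin at the centre of its underside, x along its 45 mm length, z up.
- block5: Chocolate block, 45 x 26 x 18 mm, 30 g, dark brown with two raised segments. All are alike; 5 to 7 are present, lying flat on the worktop at the start. Origin at the centre of its underside, x along its 45 mm length, z up.
- block6: Chocolate block, 45 x 26 x 18 mm, 30 g, dark brown with two raised segments. All are alike; 5 to 7 are present, lying flat on the worktop at the start. Origin at the centre of its underside, x along its 45 mm length, z up.
- plate: Loose white side plate, 200 mm across, rim 20 mm high; flat middle 124 mm across whose upper face is 8 mm above the worktop. Origin at the centre of its underside.
- canister: Green canister, 92 mm across, 130 mm high; bystander. Origin at the centre of its underside.
- pot: Small dark pot with a blue screw lid, 64 mm across, 62 mm high; bystander. Origin at the centre of its underside.
- sauce: White bottle with a white cap, 50 x 76 x 183 mm; bystander. Origin at the centre of its underside.

How it is judged:
By the outcome, as a careful person would: the job done as asked, in the order asked, and still so for the second after the job is handed in, with the robot touching nothing.
Of block0, block1, block2, block3, block4, block5, block6 only 5 to 7 are there at a start; the rules pass over those that are not, and their reading is None.
At some moment in a run one of block0, block1, block2, block3, block4, block5, block6 may be knocked a few centimetres aside while the robot is not near it.
Once in a run the grip may slacken for a moment while it holds something.
It also fails if it takes over 210 s, if anything falls off the work surface, if the arm or the gripper's body presses on something with over 40 N, if the wrist force passes 120 N, or if a joint passes its speed limit or range.

## Working session

There is one attempt and no reset: what is moved stays moved. The work goes in short steps, Python scripts to look and compute and a tool call to move; the robot and the scene stay as the last step left them, time stands still between calls to the robot, and variables do not carry over. Pictures are saved under pics/ and viewed, at most 14 in all, crops included, and the job is handed in when it is done.

Besides the shell and the picture viewer there is one more tool, called after ">>>" as name(argument=value, ...) on one line, values as JSON. carry_out: Moves the arm, as the interface text tells. Its arguments: {"type":"object","properties":{"linear":{"type":"array","items":{"type":"array","items":{"type":"number"}}},"rotation":{"type":"array","items":{"type":"array","items":{"type":"number"}}},"grip":{"type":"array","items":{"type":"number"}},"grip_force":{"type":"number"}},"required":["linear","rotation","grip"]}

```bash
mkdir -p pics
cat > h.py <<'E'
import numpy as np, cv2
from workcell import bot
def proj(name,P):
    m=bot.camera_model(name); T=np.array(m["camera_from_world"])
    P=np.atleast_2d(P); c=P@T[:3,:3].T+T[:3,3]
    return np.c_[m["cx"]+m["fx"]*c[:,0]/-c[:,2], m["cy"]-m["fy"]*c[:,1]/-c[:,2]]
def unproj(name,uv,z,m=None):
    m=m or bot.camera_model(name); T=np.array(m["camera_from_world"]); uv=np.atleast_2d(uv)
    d=np.c_[(uv[:,0]-m["cx"])/m["fx"],-(uv[:,1]-m["cy"])/m["fy"],-np.ones(len(uv))]@T[:3,:3]
    o=-T[:3,:3].T@T[:3,3]
    return o+d*((z-o[2])/d[:,2])[:,None]
def snap(name,fn):
    im=bot.camera(name); cv2.imwrite("pics/"+fn,im); return im
E
python3 - <<'E'
from h import *
for n in("top","side","wrist"):
    snap(n,n+"0.png"); print(n,{k:(np.round(v,3).tolist()) for k,v in bot.camera_model(n).items()})
print(bot.get_obs(), bot.tcp_to_tips)
E
```

```text
top {'fx': 484.01, 'fy': 484.01, 'cx': 315.144, 'cy': 237.294, 'camera_from_world': [[-0.01, -0.999, -0.03, 0.101], [0.992, -0.014, 0.125, -0.579], [-0.126, -0.029, 0.992, -1.265], [0.0, 0.0, 0.0, 1.0]]}
side {'fx': 452.226, 'fy': 452.226, 'cx': 318.786, 'cy': 242.394, 'camera_from_world': [[0.998, -0.057, -0.02, -0.582], [0.042, 0.421, 0.906, -0.145], [-0.043, -0.905, 0.422, -1.229], [0.0, 0.0, 0.0, 1.0]]}
wrist {'fx': 424.184, 'fy': 424.184, 'cx': 316.238, 'cy': 239.456, 'camera_from_world': [[0.406, -0.914, -0.001, -0.55], [0.872, 0.387, -0.299, 0.039], [0.273, 0.121, 0.954, -0.38], [0.0, 0.0, 0.0, 1.0]]}
{'time': 0.15, 'q': array([-6.60622327e+01,  5.00539283e+00,  1.00455832e+01,  9.51003924e+01,
        9.40581272e-04,  9.00005356e+01]), 'qd': array([-0.04738093, -0.07950955,  0.12489674, -0.04566848,  0.09632834,
        0.0015027 ]), 'joint_efforts': array([ 7.34134283e-04, -5.20762074e+01,  4.65045726e+01,  1.38151986e-02,
        8.12612348e-05,  1.01348229e-05]), 'ee_pos': array([ 0.22309578, -0.50253845,  0.23873751]), 'tcp_rot': array([-1.79939798e+02, -9.40018012e-04,  2.39372307e+01]), 'wrist_force': array([-0.27538745, -0.08349129, -0.7330676 ]), 'torque': array([ 0.03523115, -0.00415956,  0.00153033]), 'grasp_force': 0.0, 'opening': 0.0852263139418714} 0.008
```

View pics/top0.png

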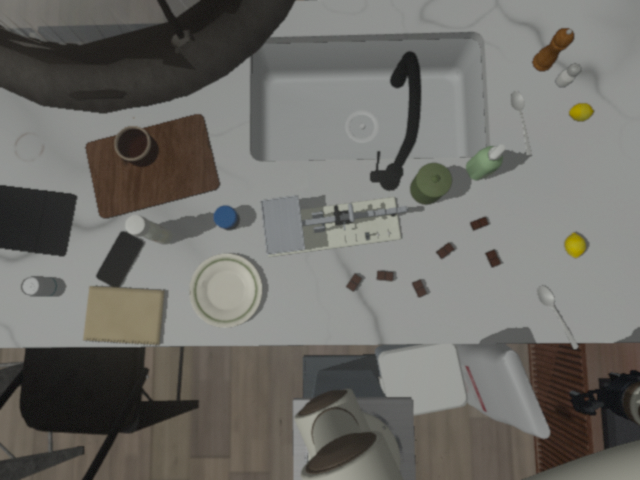

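View pics/side0.png

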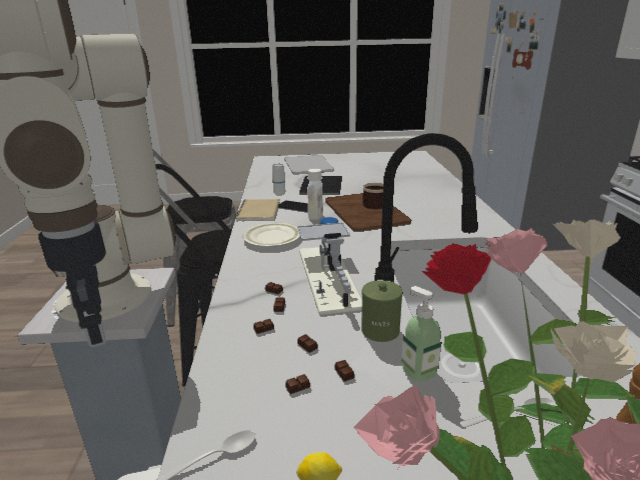

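Top view: six blocks at about (355,282), (385,275), (420,288), (445,250), (480,223), (493,258); plate at (226,290); balance from (263,225) to (402,215), pan on the left. The canister (431,182) is near the beam tip.

```bash
cat >> h.py <<'E'
def blocks(im,lo=(200,190,560,340),z=0.018,name="top",m=None,vmax=75):
    x0,y0,x1,y1=lo; c=im[y0:y1,x0:x1].astype(int)
    mask=((c.max(2)<vmax)&(c[:,:,2]>=c[:,:,0]+8)).astype(np.uint8)
    n,l,s,ce=cv2.connectedComponentsWithStats(mask); out=[]
    for i in range(1,n):
        if s[i,4]<40: continue
        ct=max(cv2.findContours((l==i).astype(np.uint8),0,1)[0],key=len).reshape(-1,2)+[x0,y0]
        w=unproj(name,ct.astype(float),z,m)[:,:2]
        r=cv2.minAreaRect((w*1000).astype(np.float32)); (a,b)=r[1]; ang=r[2] if a>b else r[2]+90
        px=ce[i]+[x0,y0]; out.append((px.round(),s[i,4],unproj(name,px,z,m)[0,:2].round(4),round((ang+90)%180-90,1),np.round(r[1])))
    return out
E
python3 - <<'E'
from h import *
im=cv2.imread("pics/top0.png")
for b in blocks(im): print(*b)
cv2.imwrite("pics/c1.png",cv2.resize(im[175:265,250:450],None,fx=4,fy=4,interpolation=cv2.INTER_CUBIC))
s=cv2.imread("pics/side0.png")
cv2.imwrite("pics/c2.png",cv2.resize(s[215:325,290:410],None,fx=5,fy=5,interpolation=cv2.INTER_CUBIC))
E
```

```text
[424. 198.] 139 [ 0.6873 -0.2061] 73.3 [69. 31.]
[479. 223.] 130 [ 0.6152 -0.3512] -68.9 [21. 45.]
[445. 250.] 132 [ 0.5427 -0.2561] -54.2 [22. 43.]
[493. 258.] 145 [ 0.52   -0.3828] 20.8 [40. 26.]
[385. 275.] 117 [ 0.4771 -0.0929] 88.3 [38. 22.]
[354. 282.] 114 [ 0.4605 -0.0101] -37.9 [21. 39.]
[419. 288.] 125 [ 0.4425 -0.1831] 22.6 [39. 22.]
```

View pics/c1.png

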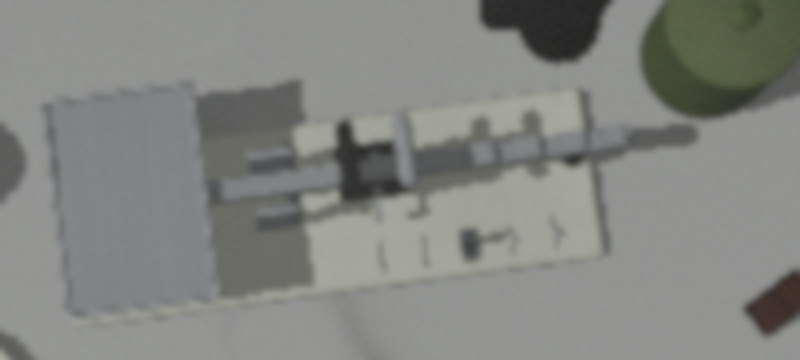

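View pics/c2.png

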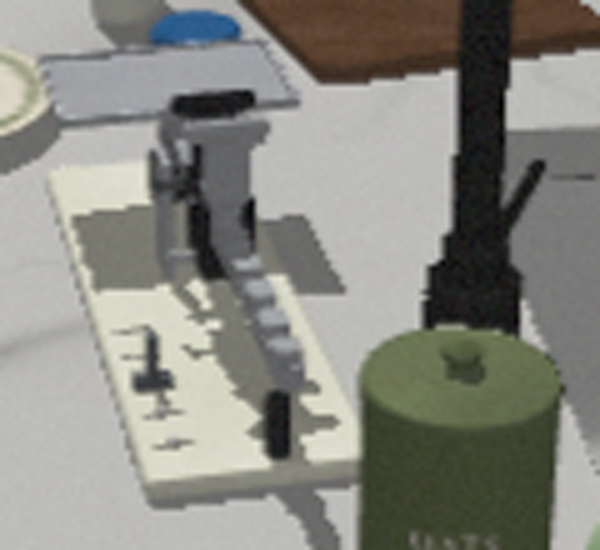

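c1: base corners at crop (585,92), (605,250), (75,322); marker at (470,243); studs at about 380, 425, 515, 557. The marker looks to be at the third place. The poise is at (375,165) and the lever bar at (402,150). I'll fit the balance pose next.

Run:
```python
from h import *
from scipy.optimize import least_squares
f=lambda u,v:[250+u/4-.375,175+v/4-.375]
g=lambda u,v:[290+u/5-.4,215+v/5-.4]
T=[((50,-207,12),f(585,92)),((-70,-207,6),f(606,251)),((-70,163,6),f(74,322)),((0,-225,73),f(696,135)),((69.5,58,94),f(193,84)),((69.5,152,94),f(46,105)),((-69.5,152,94),f(70,315)),((-69.5,58,94),f(217,297))]
S=[((-70,-207,12),g(148,488)),((-70,163,12),g(48,178)),((-69.5,152,94),g(42,62)),((69.5,152,94),g(265,42)),((69.5,58,94),g(298,103)),((-69.5,58,94),g(58,125))]
def W(p,b):
    c,s=np.cos(p[2]),np.sin(p[2]); b=np.array(b)/1000
    return np.c_[p[0]+c*b[:,0]-s*b[:,1],p[1]+s*b[:,0]+c*b[:,1],b[:,2]]
def r(p):
    return np.r_[(proj("top",W(p,[t[0] for t in T]))-[t[1] for t in T]).ravel(),(proj("side",W(p,[t[0] for t in S]))-[t[1] for t in S]).ravel()]
s=least_squares(r,[.6,0,.1],loss='soft_l1'); p=s.x; print(p,np.rad2deg(p[2])); print(r(p).round(1).reshape(-1,2).tolist())
for k in(60,90,120):
    q=W(p,[(-45,-55-k,12),(-45,-55-k,43)]); print(k,((proj("top",q)-[250,175])*4).round().tolist(),((proj("side",q)-[290,215])*5).round().tolist())
print("grip",W(p,[(0,-55,138),(0,-175,138),(0,105,91)]).round(4).tolist(), ((proj("top",W(p,[(0,-31,138),(0,-79,138)]))-[250,175])*4).round())
for n,uv,z in(("plate",[226,290],.01),("pot",[227,217],.062),("can",[431,182],.13)): print(n,unproj("top",uv,z))
```

```text
[0.62077514 0.07061203 0.11906598] 6.8219783162322
[[-0.1, -1.6], [0.9, 1.7], [0.4, 1.6], [-15.1, 0.4], [0.0, 0.1], [1.1, -0.4], [1.3, -0.3], [0.7, -0.6], [-0.2, -1.1], [-0.4, -2.4], [0.4, -1.5], [-0.6, -1.3], [-0.2, -1.8], [1.5, -1.9]]
60 [[470.0, 237.0], [474.0, 231.0]] [[161.0, 380.0], [160.0, 330.0]]
90 [[514.0, 231.0], [518.0, 225.0]] [[171.0, 410.0], [170.0, 358.0]]
120 [[557.0, 225.0], [563.0, 219.0]] [[182.0, 440.0], [181.0, 388.0]]
grip [[0.6273, 0.016, 0.138], [0.6416, -0.1031, 0.138], [0.6083, 0.1749, 0.091]] [[342. 157.]
 [418. 147.]]
plate [[0.44208122 0.33979028 0.01      ]]
pot [[0.63497107 0.32848555 0.062     ]]
can [[ 0.70467889 -0.20184417  0.13      ]]
```

>>> carry_out(linear=[[0.75, 1, 0], [0.75, 1, 0], [0.75, 1, 0], [0.75, 1, 0], [0.75, 1, 0], [0.75, 1, 0], [0.75, 1, 0], [0.75, 1, 0], [0.75, 1, 0], [0.75, 1, 0], [0.75, 1, 0], [0.75, 1, 0]], rotation=[[0, 0, -0.178], [0, 0, -0.178], [0, 0, -0.178], [0, 0, -0.178], [0, 0, -0.178], [0, 0, -0.178], [0, 0, -0.178], [0, 0, -0.178], [0, 0, -0.178], [0, 0, -0.178], [0, 0, -0.178], [0, 0, -0.178]], grip=[-1, -1, -1, -1, -1, -1, -1, -1, -1, -1, -1, -1], grip_force=25)

```text
time: 1.35
ee_pos: [0.4036, -0.2617, 0.2391]
tcp_rot: [-180.0, 0.0, 6.8]
wrist_force: [-0.3, 0.8, 0.2]
opening: 0.0858
grasp_force: 0.0
```

>>> carry_out(linear=[[0.75, 1, 0], [0.75, 1, 0], [0.75, 1, 0], [0.75, 1, 0], [0.75, 1, 0], [0.75, 1, 0], [0.75, 1, 0], [0.75, 1, 0], [0.75, 1, 0], [0.75, 1, 0], [0.75, 1, 0], [0.75, 1, 0]], rotation=[[0, 0, 0], [0, 0, 0], [0, 0, 0], [0, 0, 0], [0, 0, 0], [0, 0, 0], [0, 0, 0], [0, 0, 0], [0, 0, 0], [0, 0, 0], [0, 0, 0], [0, 0, 0]], grip=[-1, -1, -1, -1, -1, -1, -1, -1, -1, -1, -1, -1])

```text
time: 2.55
ee_pos: [0.5836, -0.0218, 0.239]
tcp_rot: [-180.0, 0.0, 6.9]
wrist_force: [-0.2, -0.7, 0.2]
opening: 0.0854
grasp_force: 0.0
```

Run:
```python
from h import *
o=bot.get_obs(); print(o["ee_pos"],o["tcp_rot"],o["time"])
im=snap("wrist","w1.png"); m=bot.camera_model("wrist"); T=np.array(m["camera_from_world"]); print(-T[:3,:3].T@T[:3,3])
p=[.6208,.0706,.11907];c,s=np.cos(p[2]),np.sin(p[2])
for b in[(24,-31,144),(-24,-31,144),(24,-79,144),(-24,-79,144),(-45,-115,12),(0,-225,80),(-40,-55,60)]:
    print(b,proj("wrist",[p[0]+(c*b[0]-s*b[1])/1e3,p[1]+(s*b[0]+c*b[1])/1e3,b[2]/1e3]).round())
```

```text
[ 0.58361511 -0.02176775  0.23897361] [-1.79996286e+02  2.89049242e-02  6.85233430e+00] 2.55
[ 0.66082075 -0.01109424  0.37335897]
(24, -31, 144) [[211. 119.]]
(-24, -31, 144) [[217. 209.]]
(24, -79, 144) [[303. 119.]]
(-24, -79, 144) [[304. 209.]]
(-45, -115, 12) [[350. 198.]]
(0, -225, 80) [[521. 153.]]
(-40, -55, 60) [[275. 204.]]
```

View pics/w1.png

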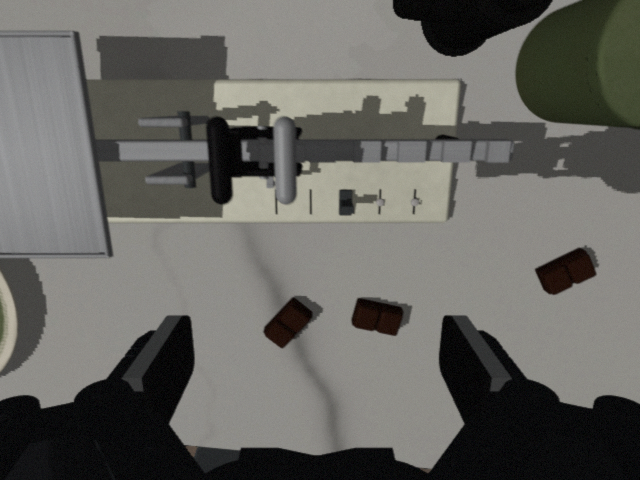

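Wrist view: fixed bar's outer face at column 207, lever's outer face at 298, bar centre row about 160. The marker at (347,202) is two 36 px pitches from the home mark (275), so notch 0.06. The model is about 2.5 mm off in +y and I correct for it.

>>> carry_out(linear=[[0.75, 0.8, 0], [0.75, 0.8, 0], [0.74, 0.84, 0], [0, 0, -1], [0, 0, -1], [0, 0, -1], [0, 0, -1], [0, 0, -1], [0, 0, -0.4], [0, 0, -0.25], [0, 0, 0], [0, 0, 0]], rotation=[[0, 0, 0], [0, 0, 0], [0, 0, 0], [0, 0, 0], [0, 0, 0], [0, 0, 0], [0, 0, 0], [0, 0, 0], [0, 0, 0], [0, 0, 0], [0, 0, 0], [0, 0, 0]], grip=[-1, -1, -1, -1, -1, -1, -1, -1, -1, -1, -1, -1], grip_force=25)

```text
time: 3.8
ee_pos: [0.6283, 0.0261, 0.1273]
tcp_rot: [180.0, -0.1, 6.8]
wrist_force: [0.3, 0.2, 0.6]
opening: 0.0854
grasp_force: 0.0
```

>>> carry_out(linear=[[0, 0, 0], [0, 0, 0], [0, 0, 0], [0, 0, 0], [0, 0, 0], [0, 0, 0], [0, 0, 0], [0, 0, 0], [0, 0, 0], [0, 0, 0]], rotation=[[0, 0, 0], [0, 0, 0], [0, 0, 0], [0, 0, 0], [0, 0, 0], [0, 0, 0], [0, 0, 0], [0, 0, 0], [0, 0, 0], [0, 0, 0]], grip=[0, 0.1, 0.2, 0.25, 0.3, 0.35, 0.4, 0.4, 0.4, 0.4])

```text
time: 4.8
ee_pos: [0.6284, 0.0256, 0.1263]
tcp_rot: [179.9, -0.0, 6.8]
wrist_force: [3.2, -4.7, -1.1]
opening: 0.0304
grasp_force: 24.0
```

Run:
```python
from h import *
o=bot.get_obs(); print(o["ee_pos"],o["opening"],o["grasp_force"],o["wrist_force"])
snap("wrist","w2.png")
```

```text
[0.62839266 0.02559967 0.1262799 ] 0.03038823132622601 24.017314079683274 [ 3.15311288 -4.66270104 -1.12010267]
```

View pics/w2.png

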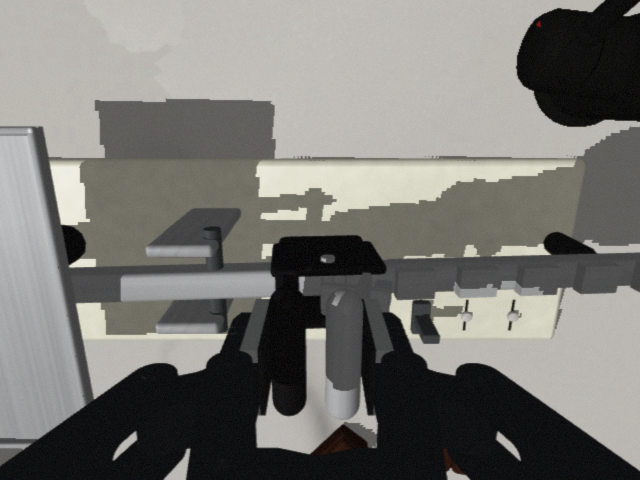

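Bars are squeezed together (opening 30 mm). Now slide 61 mm outward.

>>> carry_out(linear=[[0.053, -0.45, 0], [0.053, -0.45, 0], [0.053, -0.45, 0], [0.053, -0.45, 0], [0.053, -0.45, 0], [0.053, -0.45, 0], [0.035, -0.3, 0], [0.012, -0.1, 0], [0, 0, 0], [0, 0, 0], [0, 0, 0], [0, 0, 0]], rotation=[[0, 0, 0], [0, 0, 0], [0, 0, 0], [0, 0, 0], [0, 0, 0], [0, 0, 0], [0, 0, 0], [0, 0, 0], [0, 0, 0], [0, 0, 0], [0, 0, 0], [0, 0, 0]], grip=[0.4, 0.4, 0.4, 0.4, 0.4, 0.4, 0.4, 0.4, 0.4, 0.4, 0.4, 0.4])

```text
time: 6.05
ee_pos: [0.6357, -0.0361, 0.1247]
tcp_rot: [180.0, 0.0, 6.9]
wrist_force: [8.2, 0.9, -10.1]
opening: 0.0303
grasp_force: 35.8
```

Run:
```python
from h import *
o=bot.get_obs(); print(o["ee_pos"],o["opening"],o["grasp_force"],o["wrist_force"])
snap("wrist","w3.png")
```

```text
[ 0.63567221 -0.03613956  0.12468226] 0.030266819897554875 35.781259783543646 [  8.18948927   0.8871142  -10.07988585]
```

View pics/w3.png

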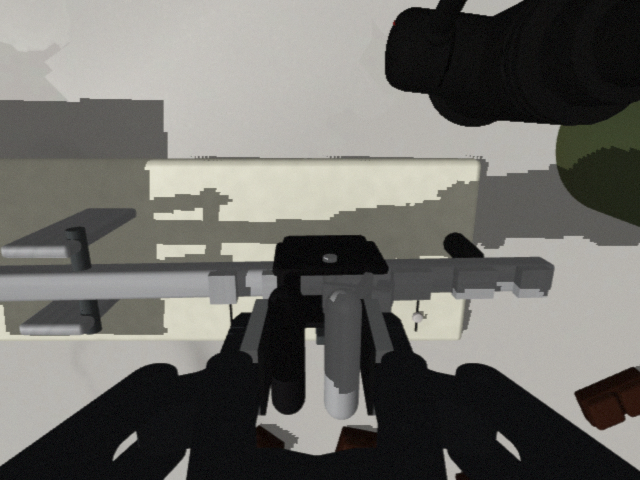

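>>> carry_out(linear=[[-0.005, 0.04, 0], [0, 0, 0], [0, 0, 0], [0, 0, 0], [0, 0, 0], [0, 0, 0], [0, -0.1, 0], [0, -0.2, 0], [0, 0, 0], [0, 0, 0], [0, 0, 0.5], [0, 0, 1]], rotation=[[0, 0, 0], [0, 0, 0], [0, 0, 0], [0, 0, 0], [0, 0, 0], [0, 0, 0], [0, 0, 0], [0, 0, 0], [0, 0, 0], [0, 0, 0], [0, 0, 0], [0, 0, 0]], grip=[0.4, 0.4, 0.25, 0.1, -0.1, -0.3, -0.6, -1, -1, -1, -1, -1])

```text
time: 7.3
ee_pos: [0.6344, -0.041, 0.1556]
tcp_rot: [-180.0, 0.2, 6.9]
wrist_force: [-0.5, -0.8, 0.5]
opening: 0.0855
grasp_force: 0.0
```

>>> carry_out(linear=[[0, 0, 1], [0, 0, 1], [0, 0, 1], [-1, 0, 1], [-1, 0, 0], [-1, 0, 0], [-1, 0, 0], [0, 0, 0]], rotation=[[0, 0, 0], [0, 0, 0], [0, 0, 0], [0, 0, 0], [0, 0, 0], [0, 0, 0], [0, 0, 0], [0, 0, 0]], grip=[-1, -1, -1, -1, -1, -1, -1, -1])

```text
time: 8.1
ee_pos: [0.5537, -0.041, 0.2381]
tcp_rot: [180.0, -0.1, 6.8]
wrist_force: [0.2, 0.1, 0.9]
opening: 0.0856
grasp_force: 0.0
```

Run:
```python
from h import *
o=bot.get_obs(); print(o["ee_pos"],o["opening"],o["tcp_rot"],o["wrist_force"])
im=snap("wrist","w4.png")
t=snap("top","t4.png")
for b in blocks(t): print(*b)
cv2.imwrite("pics/w4c.png",cv2.resize(im[60:260,100:560],(800,348)))
```

```text
[ 0.55371931 -0.0410116   0.23808153] 0.08555144079039102 [ 1.79985645e+02 -8.41684000e-02  6.84890896e+00] [0.18376114 0.14334326 0.91200736]
[479. 223.] 125 [ 0.6158 -0.3511] -72.3 [21. 45.]
[445. 250.] 132 [ 0.5429 -0.2567] -54.2 [22. 43.]
[493. 258.] 149 [ 0.5199 -0.3828] 20.8 [40. 26.]
```

View pics/w4.png

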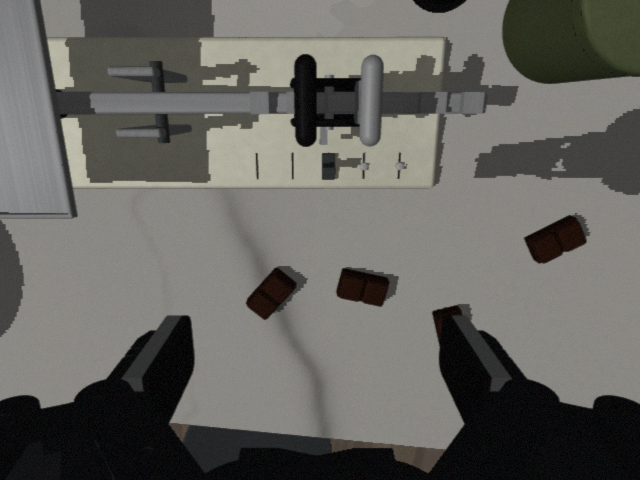

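Run:
```python
from h import *
m=bot.camera_model("wrist"); T=np.array(m["camera_from_world"])
R=T[:3,:3]; o=-R.T@T[:3,3]
m1=dict(m); T1=T.copy(); o1=o+np.array([.58362,-.02177,.23897])-np.array([.55372,-.04101,.23808]); T1[:3,3]=-R@o1; m1["camera_from_world"]=T1
yb=np.array([-.1188,.9929,0])
a=unproj("wrist",[252.5,160],.144,m1)[0]; b=unproj("wrist",[338.5,100],.135,m)[0]; print(a,b,(a-b)@yb)
mk=unproj("wrist",[328,165],.043,m)[0]; 
for z in(.03,.045,.06): print(z,(unproj("wrist",[322.5,140],z,m)[0]-mk)@yb)
print(mk)
im=cv2.imread("pics/w4.png")
for b in blocks(im,(150,200,640,330),name="wrist",m=m): print(*b)
```

```text
[0.63001221 0.01702061 0.144     ] [ 0.63601294 -0.04420776  0.135     ] 0.061506532731924406
0.03 0.004137005993064878
0.045 0.004362393096623072
0.06 0.00458778020018128
[ 0.58984229 -0.04701194  0.043     ]
[555. 240.] 1717 [ 0.546  -0.2542] -53.7 [32. 48.]
[270. 294.] 1274 [ 0.4643 -0.01  ] -34.0 [27. 47.]
[362. 288.] 1303 [ 0.4803 -0.0926] 83.8 [45. 29.]
[444. 316.] 286 [ 0.4619 -0.1727] -61.0 [20. 27.]
```

Poise is locked (lever sprung out fully) in notch 0.06, so two blocks go on the pan and four on the plate. First block: E.

>>> carry_out(linear=[[-0.57, 0.194, 0], [-0.57, 0.194, -0.5], [-0.57, 0.194, -1], [-0.57, 0.194, -1], [-0.57, 0.194, -1], [-0.57, 0.194, -1], [-0.57, 0.194, -1], [-0.57, 0.194, -1], [0, 0, -1], [0, 0, -1], [0, 0, -1], [0, 0, -0.5]], rotation=[[0, 0, -0.67], [0, 0, -0.67], [0, 0, -0.67], [0, 0, -0.67], [0, 0, -0.67], [0, 0, -0.67], [0, 0, -0.67], [0, 0, -0.67], [0, 0, 0], [0, 0, 0], [0, 0, 0], [0, 0, 0]], grip=[-0.4, -0.4, -0.4, -0.4, -0.4, -0.4, -0.4, -0.4, -0.4, -0.4, -0.4, -0.4], grip_force=40)

```text
time: 9.4
ee_pos: [0.4245, -0.1562, 0.0349]
tcp_rot: [-173.5, 0.2, -24.1]
wrist_force: [0.2, 0.7, 0.4]
opening: 0.0601
grasp_force: 0.0
```

Run:
```python
from h import *
o=bot.get_obs(); print(o["ee_pos"],o["opening"],o["tcp_rot"])
im=snap("wrist","w5.png"); t=snap("top","t5.png")
print(proj("wrist",[list(o["ee_pos"][:2])+[.018]]))
for b in blocks(im,(100,100,560,470),name="wrist"): print(*b)
```

```text
[ 0.42448794 -0.15617459  0.03490021] 0.060090961467656814 [-173.50752661    0.20742601  -24.11702724]
[[319.42460886 308.11188711]]
[375. 239.] 7708 [ 0.4427 -0.1871] 22.7 [44. 26.]
[146. 243.] 5925 [ 0.4752 -0.1031] 83.8 [49. 25.]
```

View pics/w5.png

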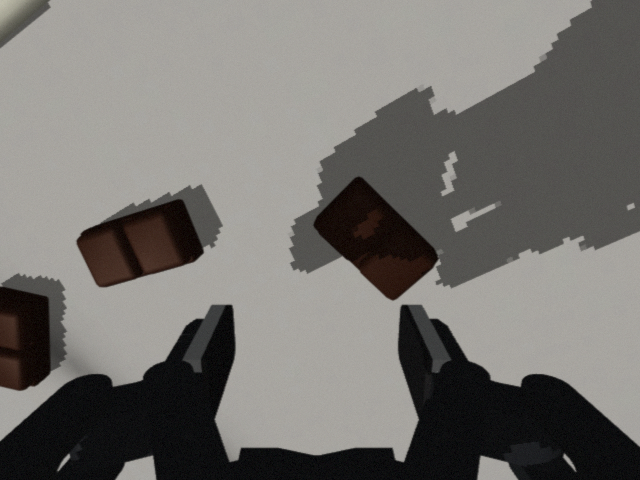

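The arm is not where I commanded: TCP is at (0.424,-0.156), tilted 6.5°, and near block F. Checking the joints.

Run:
```python
from h import *
o=bot.get_obs(); print({k:np.round(v,3) for k,v in o.items()})
```

```text
{'time': np.float64(9.5), 'q': array([-24.156,  -7.222, -24.768,  72.699,   6.494, 179.943]), 'qd': array([ 0.184, -1.136,  1.807,  1.42 ,  0.109, -0.071]), 'joint_efforts': array([-1.0500e-01, -3.7168e+01,  4.4939e+01, -5.4300e-01,  3.5700e-01,
        1.0000e-03]), 'ee_pos': array([ 0.424, -0.156,  0.035]), 'tcp_rot': array([-173.506,    0.237,  -24.099]), 'wrist_force': array([-0.596,  0.682,  0.411]), 'torque': array([-0.129,  0.048,  0.004]), 'grasp_force': np.float64(0.0), 'opening': np.float64(0.06)}
```

>>> carry_out(linear=[[0, 0, 0], [0, 0, 0], [0, 0, 0]], rotation=[[0, 0, 0], [0, 0, 0], [0, 0, 0]], grip=[-0.4, -0.4, -0.4])

```text
time: 9.8
ee_pos: [0.4252, -0.1564, 0.0373]
tcp_rot: [-173.5, 0.0, -24.1]
wrist_force: [0.3, -0.5, 0.6]
opening: 0.0598
grasp_force: 0.0
```

Run:
```python
from h import *
o=bot.get_obs(); print({k:np.round(v,3) for k,v in o.items()})
```

```text
{'time': np.float64(9.8), 'q': array([-24.16 ,  -7.377, -24.678,  72.728,   6.497, 179.943]), 'qd': array([ 0.015, -0.022, -0.378, -0.119,  0.031, -0.002]), 'joint_efforts': array([ 5.0000e-03, -3.7467e+01,  4.5778e+01,  1.9000e-02,  3.6700e-01,
        0.0000e+00]), 'ee_pos': array([ 0.425, -0.156,  0.037]), 'tcp_rot': array([-1.73503e+02,  2.20000e-02, -2.41030e+01]), 'wrist_force': array([ 0.269, -0.475,  0.606]), 'torque': array([-0.116,  0.015,  0.052]), 'grasp_force': np.float64(0.0), 'opening': np.float64(0.06)}
```

Joint 6 hit its limit (yaw must stay at or above q1). Straighten up, turn to block F's angle and re-measure.

>>> carry_out(linear=[[0, 0, 1], [0, 0, 1], [0, 0, 1], [0.2, -0.4, 0.15], [0.2, -0.4, 0], [0.2, -0.4, 0], [0.275, -0.3, 0], [0, 0, 0], [0, 0, 0], [0, 0, 0]], rotation=[[-0.742, 0.332, 0], [0, 0, 0.836], [0, 0, 0.836], [0, 0, 0.836], [0, 0, 0.836], [0, 0, 0.836], [0, 0, 0.836], [0, 0, 0.836], [0, 0, 0], [0, 0, 0]], grip=[-0.4, -0.4, -0.4, -0.4, -0.4, -0.4, -0.4, -0.4, -0.4, -0.4])

```text
time: 10.8
ee_pos: [0.4353, -0.2024, 0.0997]
tcp_rot: [-179.3, 0.1, 23.8]
wrist_force: [0.6, -0.6, -0.0]
opening: 0.0593
grasp_force: 0.0
```

```bash
cat >> h.py <<'E'
def look():
    o=bot.get_obs(); print(o["time"],o["ee_pos"].round(4),o["tcp_rot"].round(2),round(float(o["opening"]),4))
    im=bot.camera("wrist"); t=bot.camera("top")
    cv2.imwrite("pics/w_%.2f.png"%o["time"],im); cv2.imwrite("pics/t_%.2f.png"%o["time"],t)
    print("W"); [print(*b) for b in blocks(im,(60,20,600,470),name="wrist")]
    print("T"); [print(*b) for b in blocks(t)]
    return o
E
python3 -c "
from h import *
look()"
```

```text
10.8 [ 0.4353 -0.2024  0.0997] [-1.7927e+02  9.0000e-02  2.3790e+01] 0.0593
W
[152.  96.] 4890 [ 0.4763 -0.0964] 83.8 [46. 26.]
[507. 109.] 5210 [ 0.541  -0.2567] -53.7 [26. 48.]
[293. 228.] 3706 [ 0.4431 -0.1852] 22.9 [46. 25.]
[228. 449.] 68 [ 0.2914 -0.2039] 36.7 [28. 10.]
T
[425. 198.] 138 [ 0.6861 -0.2078] 73.3 [66. 31.]
[479. 223.] 130 [ 0.6152 -0.3512] -68.9 [21. 45.]
[445. 250.] 129 [ 0.5427 -0.2566] -52.5 [22. 43.]
[459. 266.] 334 [ 0.4988 -0.2925] -29.8 [ 32. 136.]
[385. 275.] 116 [ 0.477  -0.0929] 88.3 [38. 21.]
[355. 282.] 107 [ 0.4606 -0.0107] -34.8 [22. 39.]
[418. 286.] 85 [ 0.4473 -0.1802] 24.6 [27. 23.]
```

>>> carry_out(linear=[[0.385, 0.86, 0], [0, 0, -1], [0, 0, -1], [0, 0, -1], [0, 0, -1], [0, 0, -0.43], [0, 0, 0], [0, 0, 0], [0, 0, 0], [0, 0, 0], [0, 0, 0], [0, 0, 0]], rotation=[[-0.084, -0.036, -0.11], [0, 0, 0], [0, 0, 0], [0, 0, 0], [0, 0, 0], [0, 0, 0], [0, 0, 0], [0, 0, 0], [0, 0, 0], [0, 0, 0], [0, 0, 0], [0, 0, 0]], grip=[-0.4, -0.4, -0.4, -0.4, -0.4, -0.4, -0.4, 0, 0.5, 0.5, 0.5, 0.5], grip_force=40)

```text
time: 12.1
ee_pos: [0.4437, -0.1856, 0.012]
tcp_rot: [179.9, 0.0, 23.1]
wrist_force: [-0.6, 0.3, 6.0]
opening: 0.0251
grasp_force: 40.6
```

>>> carry_out(linear=[[0, 0, 0.5], [0, 0, 1], [0, 0, 1], [0, 0, 1], [0, 0, 1], [0, 0, 1], [0, 0, 1], [0.2, 0.6, 1], [0.38, 1, 1], [0.38, 1, 1], [0.38, 1, 0], [0.38, 1, 0]], rotation=[[0, 0, 0], [0, 0, 0], [0, 0, 0.3], [0, 0, 0.7], [0, 0, 0.7], [0, 0, 0.7], [0, 0, 0.7], [0, 0, 0.7], [0, 0, 0.7], [0, 0, 0.7], [0, 0, 0.7], [0, 0, 0.7]], grip=[0.5, 0.5, 0.5, 0.5, 0.5, 0.5, 0.5, 0.5, 0.5, 0.5, 0.5, 0.5])

```text
time: 13.3
ee_pos: [0.4777, -0.0925, 0.2023]
tcp_rot: [179.9, 0.1, 76.1]
wrist_force: [0.6, -0.3, -0.5]
opening: 0.025
grasp_force: 39.8
```

>>> carry_out(linear=[[0.38, 1, 0], [0.38, 1, 0], [0.38, 1, 0], [0.38, 1, 0], [0.38, 1, 0], [0.38, 1, 0], [0.38, 1, 0], [0.38, 1, 0], [0.38, 1, 0], [0.38, 1, 0], [0.38, 1, 0], [0.38, 1, 0]], rotation=[[0, 0, 0.7], [0, 0, 0.7], [0, 0, 0.7], [0, 0, 0.5], [0, 0, 0], [0, 0, 0], [0, 0, 0], [0, 0, 0], [0, 0, 0], [0, 0, 0], [0, 0, 0], [0, 0, 0]], grip=[0.5, 0.5, 0.5, 0.5, 0.5, 0.5, 0.5, 0.5, 0.5, 0.5, 0.5, 0.5])

```text
time: 14.5
ee_pos: [0.5686, 0.1476, 0.2014]
tcp_rot: [-180.0, 0.1, 96.7]
wrist_force: [0.8, -0.2, -0.3]
opening: 0.0249
grasp_force: 39.8
```

Run:
```python
from h import *
o=look(); print(o["q"].round(1),o["grasp_force"])
p=[.6228,.0730,.11907];c,s=np.cos(p[2]),np.sin(p[2])
im=cv2.imread("pics/w_%.2f.png"%o["time"])
for b in[(69.5,58,103),(-69.5,58,103),(-69.5,152,103),(69.5,152,103)]:
    q=proj("wrist",[p[0]+(c*b[0]-s*b[1])/1e3,p[1]+(s*b[0]+c*b[1])/1e3,b[2]/1e3])[0]; print(q)
    cv2.circle(im,tuple(int(round(v)) for v in q),5,(0,0,255),1)
cv2.imwrite("pics/w6.png",im)
```

```text
14.5 [0.5686 0.1476 0.2014] [-1.7999e+02  1.1000e-01  9.6690e+01] 0.0249
W
[317. 331.] 8689 [0.5812 0.0437] -83.2 [ 61. 119.]
[172. 356.] 1010 [0.4606 0.0052] -32.5 [34. 44.]
[191. 462.] 49 [ 0.4799 -0.1081] 55.2 [14.  6.]
T
[429. 194.] 221 [ 0.697  -0.2181] 89.0 [96. 36.]
[479. 223.] 128 [ 0.6157 -0.3512] -71.5 [23. 43.]
[445. 250.] 125 [ 0.5422 -0.2555] -47.1 [23. 41.]
[493. 258.] 137 [ 0.52   -0.3825] 20.0 [41. 26.]
[385. 275.] 113 [ 0.4774 -0.0931] 88.3 [38. 22.]
[355. 282.] 114 [ 0.4599 -0.0104] -33.1 [22. 40.]
[14.6  9.6 10.9 91.4 -0.1 97.9] 39.76772904396057
[509.00136525 280.91529778]
[274.94120869 280.99233234]
[269.64082666 116.23379394]
[533.28491353 116.10948737]
```

View pics/w6.png

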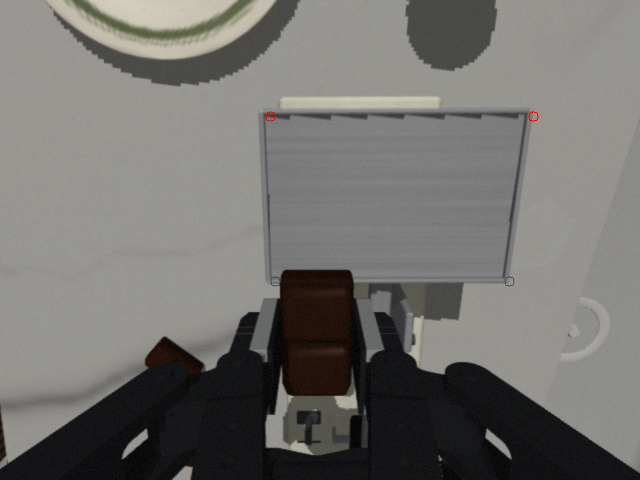

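Wrist view: block held, pan corners at about (265,112), (528,112), (508,280), (268,280), matching the fitted model. Lower onto the near half of the pan.

>>> carry_out(linear=[[0.26, 0.67, 0], [0.26, 0.67, 0], [0, 0, -1], [0, 0, -1], [0, 0, -1], [0, 0, -1], [0, 0, -0.47], [0, 0, 0], [0, 0, 0], [0, 0, 0], [0, 0, 0], [0, 0, 0]], rotation=[[0, 0, 0], [0, 0, 0], [0, 0, 0], [0, 0, 0], [0, 0, 0], [0, 0, 0], [0, 0, 0], [0, 0, 0], [0, 0, 0], [0, 0, 0], [0, 0, 0], [0, 0, 0]], grip=[0.5, 0.5, 0.5, 0.5, 0.5, 0.5, 0.5, 0.5, 0.35, 0.2, 0.1, 0.1])

```text
time: 15.8
ee_pos: [0.5792, 0.1736, 0.112]
tcp_rot: [180.0, 0.1, 96.7]
wrist_force: [-0.4, -0.6, 0.1]
opening: 0.0383
grasp_force: 0.0
```

>>> carry_out(linear=[[0, 0, 0.5], [0, 0, 1], [0, 0, 1], [0, 0, 1], [-0.5, -1, 1], [-0.5, -1, 0], [-0.5, -1, 0], [-0.5, -1, 0], [-0.5, -1, 0]], rotation=[[0, 0, 0], [0, 0, 0], [0, 0, 0], [0, 0, 0], [0, 0, 0.9], [0, 0, 0.9], [0, 0, 0.9], [0, 0, 0.9], [0, 0, 0.9]], grip=[0.1, 0.1, 0, -0.4, -0.4, -0.4, -0.4, -0.4, -0.4])

```text
time: 16.7
ee_pos: [0.5285, 0.0728, 0.2024]
tcp_rot: [180.0, 0.1, 133.0]
wrist_force: [0.8, -0.1, -0.2]
opening: 0.0593
grasp_force: 0.0
```

```bash
python3 -c "
from h import *
o=look();print(o['q'].round(1))"
```

```text
16.7 [0.5285 0.0728 0.2024] [1.7997e+02 1.5000e-01 1.3300e+02] 0.0593
W
[507. 180.] 4283 [0.6184 0.186 ] -83.4 [42. 63.]
[182. 222.] 1986 [ 0.4578 -0.0078] -33.7 [29. 45.]
[137. 305.] 1673 [ 0.4744 -0.09  ] 84.0 [52. 25.]
T
[425. 198.] 155 [ 0.6869 -0.2076] 73.3 [70. 31.]
[358. 218.] 50 [ 0.6331 -0.0226] 6.8 [59. 10.]
[479. 223.] 129 [ 0.6155 -0.3508] -68.9 [22. 44.]
[445. 250.] 134 [ 0.5429 -0.2564] -54.2 [22. 43.]
[493. 258.] 134 [ 0.52   -0.3826] 20.0 [40. 25.]
[385. 275.] 117 [ 0.4771 -0.093 ] 82.9 [40. 21.]
[ 7.9  2.   2.8 90.7 -0.1 54.9]
```

>>> carry_out(linear=[[-0.8, -1, -0.5], [-0.8, -1, -1], [-0.8, -1, -1], [-0.8, -1, -1], [-0.175, -0.115, -1], [0, 0, -1], [0, 0, -1], [0, 0, 0], [0, 0, 0]], rotation=[[0, 0, 0.3], [0, 0, 0.3], [0, 0, 0.3], [0, 0, 0.3], [0, 0, 0.3], [0, 0, 0], [0, 0, 0], [0, 0, 0], [0, 0, 0]], grip=[-0.4, -0.4, -0.4, -0.4, -0.4, -0.4, -0.4, -0.4, -0.4])

```text
time: 17.7
ee_pos: [0.4617, -0.0085, 0.0722]
tcp_rot: [-180.0, 0.1, 144.6]
wrist_force: [0.8, 0.6, 0.5]
opening: 0.0599
grasp_force: 0.0
```

```bash
python3 -c "
from h import *
o=look();print(o['q'].round(1))"
```

```text
17.7 [ 0.4617 -0.0085  0.0722] [-1.7999e+02  1.2000e-01  1.4464e+02] 0.0599
W
[311. 261.] 4644 [ 0.456 -0.008] -34.5 [25. 47.]
[238. 366.] 504 [ 0.4811 -0.0727] -49.7 [10. 28.]
T
[425. 199.] 120 [ 0.6852 -0.2085] 75.4 [56. 25.]
[479. 223.] 132 [ 0.615  -0.3518] -72.3 [21. 45.]
[285. 234.] 128 [0.5915 0.1784] -85.1 [23. 42.]
[445. 250.] 122 [ 0.5428 -0.2559] -54.2 [22. 43.]
[493. 258.] 133 [ 0.5197 -0.3827] 23.6 [41. 24.]
[ -1.   -7.1 -20.4  76.7  -0.1  34.4]
```

>>> carry_out(linear=[[-0.13, 0, -1], [0, 0, -1], [0, 0, -1], [0, 0, -0.06], [0, 0, 0], [0, 0, 0], [0, 0, 0], [0, 0, 0], [0, 0, 0], [0, 0, 0]], rotation=[[0, 0, 0.05], [0, 0, 0], [0, 0, 0], [0, 0, 0], [0, 0, 0], [0, 0, 0], [0, 0, 0], [0, 0, 0], [0, 0, 0], [0, 0, 0]], grip=[-0.4, -0.4, -0.4, -0.4, -0.4, 0, 0.5, 0.5, 0.5, 0.5])

```text
time: 18.8
ee_pos: [0.4596, -0.0088, 0.0115]
tcp_rot: [179.9, 0.2, 145.1]
wrist_force: [-0.8, 0.5, 5.9]
opening: 0.025
grasp_force: 40.5
```

>>> carry_out(linear=[[0, 0, 0.5], [0, 0, 1], [0, 0, 1], [0, 0, 1], [0, 0, 1], [0, 0, 1], [0.5, 0.5, 1], [0.9, 0.9, 1], [0.9, 0.9, 1], [0.9, 0.9, 1], [0.9, 0.9, 0], [0.9, 0.9, 0]], rotation=[[0, 0, 0], [0, 0, 0], [0, 0, 0], [0, 0, -0.6], [0, 0, -0.6], [0, 0, -0.6], [0, 0, -0.6], [0, 0, -0.6], [0, 0, -0.6], [0, 0, -0.6], [0, 0, -0.6], [0, 0, -0.6]], grip=[0.5, 0.5, 0.5, 0.5, 0.5, 0.5, 0.5, 0.5, 0.5, 0.5, 0.5, 0.5])

```text
time: 20.0
ee_pos: [0.5597, 0.0921, 0.2017]
tcp_rot: [179.9, 0.1, 101.7]
wrist_force: [-0.7, -1.0, -0.2]
opening: 0.0253
grasp_force: 39.7
```

>>> carry_out(linear=[[0.9, 0.9, 0], [0.9, 0.9, 0], [0.9, 0.9, 0], [0.9, 0.9, 0], [0.37, 0.92, 0], [0, 0.9, 0], [0, 0, 0], [0, 0, 0]], rotation=[[0, 0, -0.6], [0, 0, -0.04], [0, 0, 0], [0, 0, 0], [0, 0, 0], [0, 0, 0], [0, 0, 0], [0, 0, 0]], grip=[0.5, 0.5, 0.5, 0.5, 0.5, 0.5, 0.5, 0.5])

```text
time: 20.8
ee_pos: [0.6377, 0.1999, 0.2005]
tcp_rot: [-180.0, 0.1, 96.8]
wrist_force: [-0.1, -1.5, -1.2]
opening: 0.025
grasp_force: 39.7
```

>>> carry_out(linear=[[0.05, -0.92, 0], [0, 0, -1], [0, 0, -1], [0, 0, -1], [0, 0, -1], [0, 0, -0.42], [0, 0, 0], [0, 0, 0], [0, 0, 0], [0, 0, 0], [0, 0, 0], [0, 0, 0.3]], rotation=[[0, 0, 0], [0, 0, 0], [0, 0, 0], [0, 0, 0], [0, 0, 0], [0, 0, 0], [0, 0, 0], [0, 0, 0], [0, 0, 0], [0, 0, 0], [0, 0, 0], [0, 0, 0]], grip=[0.5, 0.5, 0.5, 0.5, 0.5, 0.5, 0.5, 0.35, 0.2, 0.1, 0.1, 0.1])

```text
time: 22.0
ee_pos: [0.6389, 0.1812, 0.1174]
tcp_rot: [-179.9, 0.1, 96.8]
wrist_force: [-0.2, -0.1, -0.2]
opening: 0.0383
grasp_force: 0.0
```

>>> carry_out(linear=[[0, 0, 0.5], [0, 0, 1], [0, 0, 1], [0, 0, 1], [-0.8, -1, 1], [-0.8, -1, 0], [-0.8, -1, 0], [-0.8, -1, 0], [-0.8, -1, 0], [-0.8, -1, 0], [-0.8, -1, 0], [-0.8, -1, 0]], rotation=[[0, 0, 0], [0, 0, 0], [0, 0, 0], [0, 0, 0], [0, 0, 0], [0, 0, 0], [0, 0, 0], [0, 0, 0], [0, 0, 0], [0, 0, 0], [0, 0, 0], [0, 0, 0]], grip=[0.1, 0.1, 0, -0.4, -0.4, -0.4, -0.4, -0.4, -0.4, -0.4, -0.4, -0.4])

```text
time: 23.2
ee_pos: [0.5106, 0.0206, 0.2089]
tcp_rot: [179.9, 0.1, 96.8]
wrist_force: [-0.6, 0.3, -0.0]
opening: 0.0597
grasp_force: 0.0
```

Run:
```python
from h import *
o=look();print(o['q'].round(1))
s=snap("side","s7.png")
p=[.6228,.0730,.11907];c,sn=np.cos(p[2]),np.sin(p[2])
for b in[(0,-225,73),(0,-225,55)]:
    P=[p[0]+(c*b[0]-sn*b[1])/1e3,p[1]+(sn*b[0]+c*b[1])/1e3,b[2]/1e3]; print(b,(proj("side",P)-[270,190])*5,proj("top",P))
cv2.imwrite("pics/s7c.png",cv2.resize(s[190:310,270:420],None,fx=5,fy=5,interpolation=cv2.INTER_CUBIC))
```

```text
23.2 [0.5106 0.0206 0.2089] [1.7994e+02 1.2000e-01 9.6790e+01] 0.0597
W
[261. 326.] 1476 [ 0.4746 -0.0908] 84.1 [51. 26.]
[ 64. 461.] 50 [ 0.2969 -0.2591] 56.6 [17.  4.]
[492. 464.] 319 [ 0.7096 -0.2148] 6.6 [31. 16.]
T
[425. 198.] 138 [ 0.6869 -0.2065] 75.2 [67. 29.]
[281. 212.] 129 [0.6545 0.1889] -83.7 [24. 42.]
[479. 223.] 130 [ 0.6155 -0.351 ] -67.5 [23. 43.]
[285. 235.] 127 [0.5909 0.1779] -83.6 [23. 42.]
[445. 250.] 133 [ 0.5427 -0.256 ] -55.5 [23. 43.]
[493. 258.] 139 [ 0.5199 -0.3824] 20.1 [40. 25.]
[ 2.4 -1.   0.6 91.5 -0.1 85.6]
(0, -225, 73) [[395.80354519 499.6366982 ]] [[407.62403333 208.06886058]]
(0, -225, 55) [[395.4928685  531.58649254]] [[406.54777175 209.32246373]]
```

View pics/s7c.png

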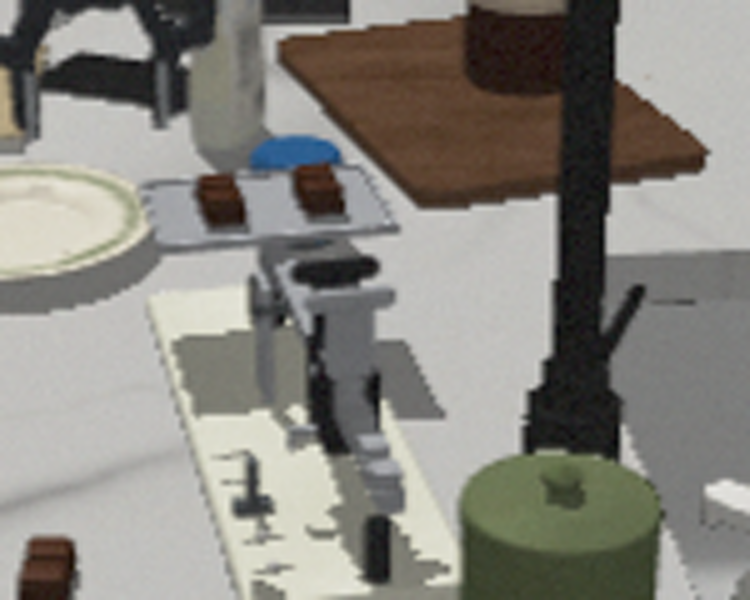

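Side view: both blocks are on the pan, and its right-front corner is at (349.4,235.6) in the full image, the same as at the level start (349.6,235.6), so the beam is level. I'll confirm by template matching, then move to block D.

>>> carry_out(linear=[[-0.28, -0.94, -0.5], [-0.28, -0.94, -1], [-0.28, -0.94, -1], [-0.28, -0.94, -1], [-0.28, -0.94, -1], [-0.28, -0.94, -1], [0, 0, -1], [0, 0, 0], [0, 0, 0]], rotation=[[0, 0, -0.27], [0, 0, -0.27], [0, 0, -0.27], [0, 0, -0.27], [0, 0, -0.27], [0, 0, -0.27], [0, 0, 0], [0, 0, 0], [0, 0, 0]], grip=[-0.4, -0.4, -0.4, -0.4, -0.4, -0.4, -0.4, -0.4, -0.4])

```text
time: 24.25
ee_pos: [0.4781, -0.0911, 0.0784]
tcp_rot: [-180.0, 0.1, 83.9]
wrist_force: [-1.0, -0.2, -0.1]
opening: 0.0597
grasp_force: 0.0
```

Run:
```python
from h import *
look()
s=bot.camera("side"); a=cv2.imread("pics/side0.png"); b=cv2.imread("pics/s7.png")
for n,(x0,y0,x1,y1) in dict(tip=(341,276,353,295),pan=(338,222,354,240),panL=(296,228,312,244),ref=(300,296,330,318)).items():
  t=a[y0:y1,x0:x1]
  for im in(b,s):
    r=cv2.matchTemplate(im[y0-8:y1+8,x0-8:x1+8],t,cv2.TM_CCOEFF_NORMED); _,v,_,l=cv2.minMaxLoc(r); x,y=l
    f=lambda m,c,q:0 if (m-2*c+q)==0 else .5*(m-q)/(m-2*c+q)
    dx=f(r[y,x-1],r[y,x],r[y,x+1]) if 0<x<16 else 0; dy=f(r[y-1,x],r[y,x],r[y+1,x]) if 0<y<16 else 0
    print(n,round(v,3),round(x-8+dx,2),round(y-8+dy,2))
```

```text
24.25 [ 0.4781 -0.0911  0.0784] [-1.7999e+02  1.1000e-01  8.3860e+01] 0.0597
W
[540. 195.] 137 [ 0.5871 -0.0667] -86.8 [ 6. 17.]
[593. 202.] 102 [ 0.6122 -0.073 ] -84.8 [ 5. 12.]
[311. 266.] 4348 [ 0.4759 -0.0907] 83.8 [47. 25.]
T
[426. 199.] 121 [ 0.6852 -0.2095] 83.9 [65. 23.]
[281. 212.] 127 [0.6545 0.189 ] -83.7 [24. 42.]
[479. 223.] 129 [ 0.6151 -0.3511] -72.3 [21. 46.]
[285. 235.] 128 [0.5907 0.1778] -83.6 [23. 42.]
[493. 258.] 134 [ 0.5199 -0.3824] 23.6 [40. 23.]
tip 0.896 -0.04 -0.28
tip 0.895 -0.03 -0.28
pan 0.836 0.29 0.06
pan 0.837 0.29 0.07
panL 0.684 -1.45 0.64
panL 0.555 -0.13 0.25
ref 0.743 0.08 -0.08
ref 0.997 0.02 -0.02
```

Level confirmed. Pick D.

>>> carry_out(linear=[[-0.05, 0, -1], [0, 0, -1], [0, 0, -1], [0, 0, -0.37], [0, 0, 0], [0, 0, 0], [0, 0, 0], [0, 0, 0], [0, 0, 0], [0, 0, 0.5], [0, 0, 1], [0, 0, 1]], rotation=[[0, 0, 0], [0, 0, 0], [0, 0, 0], [0, 0, 0], [0, 0, 0], [0, 0, 0], [0, 0, 0], [0, 0, 0], [0, 0, 0], [0, 0, 0], [0, 0, 0], [0, 0, 0]], grip=[-0.4, -0.4, -0.4, -0.4, -0.4, 0, 0.5, 0.5, 0.5, 0.5, 0.5, 0.5])

```text
time: 25.6
ee_pos: [0.4763, -0.0915, 0.0614]
tcp_rot: [-180.0, 0.1, 83.8]
wrist_force: [0.0, 0.1, -0.3]
opening: 0.0254
grasp_force: 39.8
```

>>> carry_out(linear=[[0, 0, 1], [0, 0.5, 1], [0, 1, 1], [0, 1, 1], [0, 1, 1], [0, 1, 0], [0, 1, 0], [0, 1, 0], [0, 1, 0], [0, 1, 0], [0, 1, 0], [0, 1, 0]], rotation=[[0, 0, 0], [0, 0, 0.26], [0, 0, 0.26], [0, 0, 0.26], [0, 0, 0], [0, 0, 0], [0, 0, 0], [0, 0, 0], [0, 0, 0], [0, 0, 0], [0, 0, 0], [0, 0, 0]], grip=[0.5, 0.5, 0.5, 0.5, 0.5, 0.5, 0.5, 0.5, 0.5, 0.5, 0.5, 0.5])

```text
time: 26.8
ee_pos: [0.4764, 0.1192, 0.1611]
tcp_rot: [180.0, 0.1, 90.1]
wrist_force: [-0.1, -0.5, -1.3]
opening: 0.025
grasp_force: 39.8
```

>>> carry_out(linear=[[0, 1, 0], [0, 1, 0], [0, 1, 0], [0, 1, 0], [0, 0.5, 0], [0, 0, 0]], rotation=[[0, 0, 0], [0, 0, 0], [0, 0, 0], [0, 0, 0], [0, 0, 0], [0, 0, 0]], grip=[0.5, 0.5, 0.5, 0.5, 0.5, 0.5])

```text
time: 27.4
ee_pos: [0.4765, 0.2092, 0.1606]
tcp_rot: [-180.0, 0.1, 90.1]
wrist_force: [-0.5, -0.5, 0.4]
opening: 0.0251
grasp_force: 39.8
```

Run:
```python
from h import *
o=look(); im=cv2.imread("pics/w_%.2f.png"%o["time"])
t=np.linspace(0,2*np.pi,60)
for r,z in((.1,.02),(.062,.008)):
    q=proj("wrist",np.c_[.444+r*np.cos(t),.340+r*np.sin(t),0*t+z]); cv2.polylines(im,[q.round().astype(int)],True,(0,0,255),1)
cv2.imwrite("pics/w8.png",im)
```

```text
27.4 [0.4765 0.2092 0.1606] [-1.7998e+02  1.2000e-01  9.0140e+01] 0.0251
W
[316. 330.] 8625 [0.4766 0.1262] 89.8 [106.  53.]
[513. 335.] 4710 [0.6221 0.1222] -83.3 [43. 75.]
[ 78. 408.] 155 [0.2893 0.0569] 35.0 [31. 11.]
T
[426. 199.] 125 [ 0.6852 -0.2098] 80.3 [64. 26.]
[281. 212.] 129 [0.6543 0.1888] -83.7 [24. 42.]
[479. 223.] 129 [ 0.615  -0.3511] -68.9 [21. 45.]
[285. 235.] 129 [0.5907 0.1778] -83.6 [23. 42.]
[445. 250.] 124 [ 0.5428 -0.2556] -52.5 [22. 41.]
[493. 258.] 143 [ 0.5203 -0.3827] 20.9 [39. 26.]
```

View pics/w8.png

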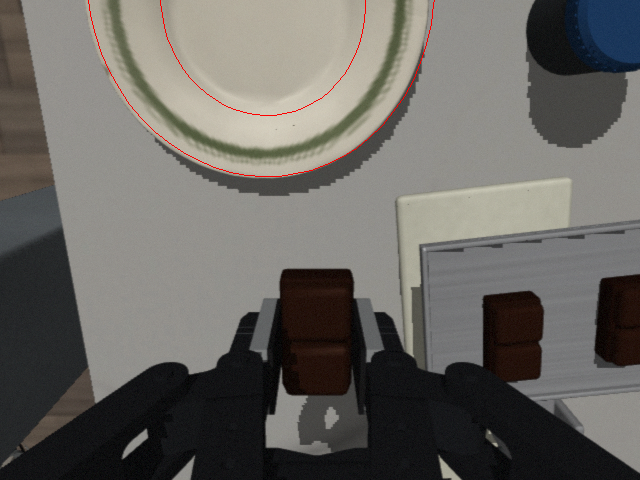

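Wrist view: the drawn plate circles match the real rim within 2–5 px, so the centre is about (0.443,0.340). Place D on the far-left spot.

>>> carry_out(linear=[[0, 1, 0], [0, 1, 0], [0, 1, 0], [0, 1, 0], [-0.1, 1, -0.5], [-0.1, 1, -1], [-0.1, 1, -1], [-0.1, 0.84, -1], [-0.08, 0, -1], [0, 0, -1], [0, 0, -1], [0, 0, -0.48]], rotation=[[0, 0, 0], [0, 0, 0], [0, 0, 0], [0, 0, 0], [0, 0, 0], [0, 0, 0], [0, 0, 0], [0, 0, 0], [0, 0, 0], [0, 0, 0], [0, 0, 0], [0, 0, 0]], grip=[0.5, 0.5, 0.5, 0.5, 0.5, 0.5, 0.5, 0.5, 0.5, 0.5, 0.5, 0.5])

```text
time: 28.7
ee_pos: [0.4665, 0.3637, 0.0195]
tcp_rot: [-179.9, 0.2, 90.0]
wrist_force: [-15.3, -12.7, 44.0]
opening: 0.0247
grasp_force: 45.6
```

>>> carry_out(linear=[[0, 0, 0], [0, 0, 0], [0, 0, 0], [0, 0, 0], [0, 0, 0], [0, 0, 0.5], [0, 0, 1], [0, 0, 1], [0, 0, 1], [0, 0, 1], [0, 0, 1], [0, -1, 1]], rotation=[[0, 0, 0], [0, 0, 0], [0, 0, 0], [0, 0, 0], [0, 0, 0], [0, 0, 0], [0, 0, 0], [0, 0, 0], [0, 0, 0], [0, 0, 0], [0, 0, 0], [0, 0, 0]], grip=[0.5, 0.5, 0.3, 0.16, 0.16, 0.16, 0.16, 0, -0.4, -0.4, -0.4, -0.4])

```text
time: 29.9
ee_pos: [0.4669, 0.3464, 0.1522]
tcp_rot: [180.0, 0.1, 90.2]
wrist_force: [0.8, -0.7, 0.0]
opening: 0.0597
grasp_force: 0.0
```

>>> carry_out(linear=[[0, -1, 0], [0, -1, 0], [0, -1, 0], [0, -1, 0], [0, -1, 0], [0, -1, 0], [0, -1, 0], [0, -1, 0], [0, -1, 0], [0, -1, 0], [0, -1, 0], [0, -1, 0]], rotation=[[0, 0, 0], [0, 0, 0], [0, 0, 0], [0, 0, 0], [0, 0, 0], [0, 0, 0], [0, 0, 0], [0, 0, 0], [0, 0, 0], [0, 0, 0], [0, 0, 0], [0, 0, 0]], grip=[-0.4, -0.4, -0.4, -0.4, -0.4, -0.4, -0.4, -0.4, -0.4, -0.4, -0.4, -0.4])

```text
time: 31.1
ee_pos: [0.4665, 0.104, 0.1507]
tcp_rot: [-180.0, 0.1, 90.1]
wrist_force: [-1.3, 0.3, -0.1]
opening: 0.0597
grasp_force: 0.0
```

>>> carry_out(linear=[[0, -1, 0], [0, -1, 0], [0, -1, 0], [0, -1, 0], [0, -1, 0], [0, -1, 0], [0, -1, 0], [0, -1, 0], [0.4, -1, 0], [0.4, -1, 0], [0.4, -1, 0], [0.4, -1, 0]], rotation=[[0, 0, 0.3], [0, 0, 0.3], [0, 0, 0.3], [0, 0, 0.3], [0, 0, 0.3], [0, 0, 0.3], [0, 0, 0.3], [0, 0, 0.3], [0, 0, 0.3], [0, 0, 0.3], [0, 0, 0.3], [0, 0, 0.3]], grip=[-0.4, -0.4, -0.4, -0.4, -0.4, -0.4, -0.4, -0.4, -0.4, -0.4, -0.4, -0.4])

```text
time: 32.3
ee_pos: [0.4987, -0.1359, 0.1507]
tcp_rot: [-180.0, 0.1, 118.9]
wrist_force: [0.2, -0.0, -0.2]
opening: 0.0598
grasp_force: 0.0
```

>>> carry_out(linear=[[0.4, -1, -0.5], [0.4, -1, -0.5], [0.4, -1, -0.5], [0.4, -1, -1], [0.4, -1, -1], [0.23, -1, -0.5], [0, -0.12, 0], [0, 0, 0]], rotation=[[0, 0, 0.3], [0, 0, 0.3], [0, 0, 0.3], [0, 0, 0], [0, 0, 0], [0, 0, 0], [0, 0, 0], [0, 0, 0]], grip=[-0.4, -0.4, -0.4, -0.4, -0.4, -0.4, -0.4, -0.4])

```text
time: 33.1
ee_pos: [0.5429, -0.2575, 0.0706]
tcp_rot: [-180.0, 0.1, 126.0]
wrist_force: [-0.5, 0.1, 0.5]
opening: 0.06
grasp_force: 0.0
```

Run:
```python
from h import *
o=look(); t=cv2.imread("pics/t_%.2f.png"%o["time"])
print("plate blk",blocks(t,(190,250,265,330)))
cv2.imwrite("pics/t9.png",cv2.resize(t[170:340,170:420],None,fx=3,fy=3,interpolation=cv2.INTER_CUBIC))
```

```text
33.1 [ 0.5429 -0.2575  0.0706] [-1.7996e+02  6.0000e-02  1.2599e+02] 0.06
W
[549. 120.] 69 [ 0.5822 -0.1418] 5.9 [11.  2.]
[579. 139.] 60 [ 0.5984 -0.1398] 6.0 [12.  2.]
[313. 268.] 4681 [ 0.5403 -0.256 ] -53.5 [25. 48.]
[577. 344.] 2151 [ 0.6724 -0.2113] -42.6 [33. 50.]
[323. 442.] 691 [ 0.6046 -0.336 ] 88.4 [25. 23.]
T
[425. 198.] 141 [ 0.6868 -0.2082] 73.3 [66. 31.]
[481. 209.] 373 [ 0.654  -0.3582] -28.6 [ 30. 132.]
[281. 212.] 131 [0.6545 0.1895] -84.5 [24. 43.]
[285. 235.] 129 [0.5908 0.1781] -82.6 [23. 42.]
[444. 251.] 101 [ 0.54   -0.2522] -54.2 [22. 34.]
plate blk []
```

View pics/t9.png

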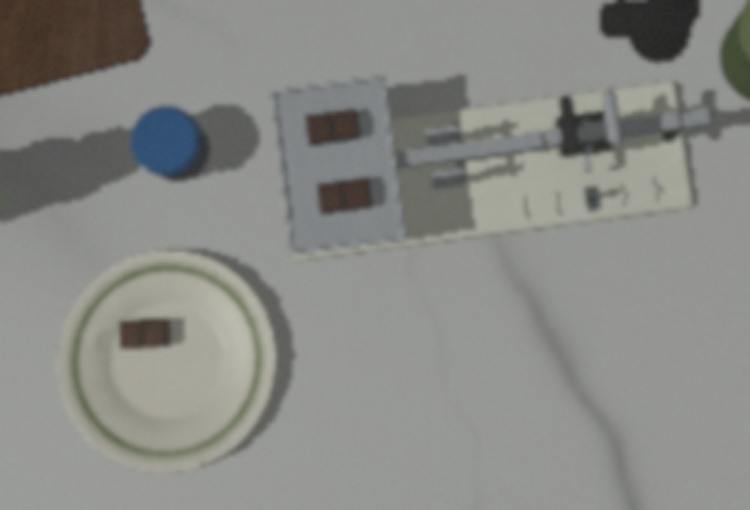

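Top view: D lies on the plate, at its upper left (145,333), plate centre (167,360), and both pan blocks are in place. Pick B.

>>> carry_out(linear=[[-0.05, 0.06, -1], [0, 0, -1], [0, 0, -0.97], [0, 0, 0], [0, 0, 0], [0, 0, 0], [0, 0, 0], [0, 0, 0], [0, 0, 0], [0, 0, 0.5], [0, 0, 1], [0, 0, 1]], rotation=[[0, 0, 0], [0, 0, 0], [0, 0, 0], [0, 0, 0], [0, 0, 0], [0, 0, 0], [0, 0, 0], [0, 0, 0], [0, 0, 0], [0, 0, 0], [0, 0, 0], [0, 0, 0]], grip=[-0.4, -0.4, -0.4, -0.4, -0.4, 0, 0.5, 0.5, 0.5, 0.5, 0.5, 0.5])

```text
time: 34.4
ee_pos: [0.5423, -0.2559, 0.0623]
tcp_rot: [-180.0, 0.1, 126.1]
wrist_force: [0.5, 0.2, -0.8]
opening: 0.0247
grasp_force: 40.1
```

>>> carry_out(linear=[[0, 0, 1], [-0.4, 0.5, 1], [-0.4, 1, 1], [-0.4, 1, 1], [-0.4, 1, 1], [-0.4, 1, 0], [-0.4, 1, 0], [-0.4, 1, 0], [-0.4, 1, 0], [-0.4, 1, 0], [-0.4, 1, 0], [-0.4, 1, 0]], rotation=[[0, 0, 0], [0, 0, -0.4], [0, 0, -0.4], [0, 0, -0.4], [0, 0, -0.4], [0, 0, -0.4], [0, 0, -0.4], [0, 0, -0.4], [0, 0, -0.4], [0, 0, -0.4], [0, 0, -0.4], [0, 0, -0.4]], grip=[0.5, 0.5, 0.5, 0.5, 0.5, 0.5, 0.5, 0.5, 0.5, 0.5, 0.5, 0.5])

```text
time: 35.6
ee_pos: [0.4541, -0.0452, 0.1622]
tcp_rot: [180.0, 0.1, 90.7]
wrist_force: [-0.7, 0.4, 0.6]
opening: 0.0249
grasp_force: 40.1
```

>>> carry_out(linear=[[0, 1, 0], [0, 1, 0], [0, 1, 0], [0, 1, 0], [0, 1, 0], [0, 1, 0], [0, 1, 0], [0, 1, 0], [0, 1, 0], [0, 1, 0], [0, 1, 0], [0, 1, 0]], rotation=[[0, 0, -0.1], [0, 0, 0], [0, 0, 0], [0, 0, 0], [0, 0, 0], [0, 0, 0], [0, 0, 0], [0, 0, 0], [0, 0, 0], [0, 0, 0], [0, 0, 0], [0, 0, 0]], grip=[0.5, 0.5, 0.5, 0.5, 0.5, 0.5, 0.5, 0.5, 0.5, 0.5, 0.5, 0.5])

```text
time: 36.8
ee_pos: [0.4545, 0.1948, 0.1621]
tcp_rot: [180.0, 0.1, 90.1]
wrist_force: [-0.0, 0.6, -0.1]
opening: 0.0246
grasp_force: 40.1
```

>>> carry_out(linear=[[0.1, 1, 0], [0.1, 1, 0], [0.1, 1, -0.5], [0.1, 1, -1], [0.1, 1, -1], [0.12, 1, -1], [0, 0.06, -1], [0, 0, -1], [0, 0, -0.9], [0, 0, -0.3], [0, 0, -0.1], [0, 0, 0]], rotation=[[0, 0, 0], [0, 0, 0], [0, 0, 0], [0, 0, 0], [0, 0, 0], [0, 0, 0], [0, 0, 0], [0, 0, 0], [0, 0, 0], [0, 0, 0], [0, 0, 0], [0, 0, 0]], grip=[0.5, 0.5, 0.5, 0.5, 0.5, 0.5, 0.5, 0.5, 0.5, 0.5, 0.5, 0.5])

```text
time: 38.0
ee_pos: [0.4673, 0.3154, 0.0263]
tcp_rot: [180.0, 0.1, 90.1]
wrist_force: [-0.2, -0.6, 0.2]
opening: 0.0249
grasp_force: 40.1
```

>>> carry_out(linear=[[0, 0, -0.08], [0, 0, 0], [0, 0, 0], [0, 0, 0], [0, 0, 0], [0, 0, 0.5], [0, 0, 1], [0, 0, 1], [0, 0, 1], [0, 0, 1], [0, 0, 1], [0, -1, 1]], rotation=[[0, 0, 0], [0, 0, 0], [0, 0, 0], [0, 0, 0], [0, 0, 0], [0, 0, 0], [0, 0, 0], [0, 0, 0], [0, 0, 0], [0, 0, 0], [0, 0, 0], [0, 0, 0]], grip=[0.5, 0.5, 0.3, 0.16, 0.16, 0.16, 0.16, 0, -0.4, -0.4, -0.4, -0.4])

```text
time: 39.2
ee_pos: [0.4669, 0.2963, 0.1551]
tcp_rot: [180.0, 0.1, 90.2]
wrist_force: [0.4, 0.6, 0.4]
opening: 0.0597
grasp_force: 0.0
```

>>> carry_out(linear=[[0, -1, 0], [0, -1, 0], [0, -1, 0], [0, -1, 0], [0, -1, 0], [0, -1, 0], [0, -1, 0], [0, -1, 0], [0, -1, 0], [0, -1, 0], [0, -1, 0], [0, -1, 0]], rotation=[[0, 0, 0], [0, 0, 0], [0, 0, 0], [0, 0, 0], [0, 0, 0], [0, 0, -0.4], [0, 0, -0.4], [0, 0, -0.4], [0, 0, -0.4], [0, 0, -0.4], [0, 0, -0.4], [0, 0, -0.4]], grip=[-0.4, -0.4, -0.4, -0.4, -0.4, -0.4, -0.4, -0.4, -0.4, -0.4, -0.4, -0.4])

```text
time: 40.4
ee_pos: [0.4669, 0.0544, 0.1546]
tcp_rot: [180.0, 0.1, 67.5]
wrist_force: [0.0, 0.7, -0.6]
opening: 0.0599
grasp_force: 0.0
```

>>> carry_out(linear=[[0, -1, 0], [0, -1, 0], [0, -1, 0], [0, -1, 0], [0, -1, 0], [0, -1, 0], [0, -1, 0], [0, -1, 0], [0, -1, 0], [0, -1, 0], [0, -1, 0], [0, -1, 0]], rotation=[[0, 0, -0.5], [0, 0, -0.5], [0, 0, -0.5], [0, 0, -0.5], [0, 0, -0.5], [0, 0, -0.5], [0, 0, -0.5], [0, 0, -0.5], [0, 0, -0.5], [0, 0, -0.5], [0, 0, -0.5], [0, 0, -0.3]], grip=[-0.4, -0.4, -0.4, -0.4, -0.4, -0.4, -0.4, -0.4, -0.4, -0.4, -0.4, -0.4])

```text
time: 41.6
ee_pos: [0.4669, -0.1856, 0.1546]
tcp_rot: [180.0, 0.1, 21.1]
wrist_force: [0.3, -0.4, -0.7]
opening: 0.0598
grasp_force: 0.0
```

>>> carry_out(linear=[[0.27, -1, 0], [0.27, -1, 0], [0.27, -1, 0], [0.27, -1, -0.5], [0.27, -1, -0.5], [0.27, -1, -0.5], [0.27, -1, -0.5], [0.27, -1, -1], [0.27, -1, -1], [0.25, -0.95, -0.2], [0, 0, 0], [0, 0, 0]], rotation=[[0, 0, 0], [0, 0, 0], [0, 0, 0], [0, 0, 0], [0, 0, 0], [0, 0, 0], [0, 0, 0], [0, 0, 0], [0, 0, 0], [0, 0, 0], [0, 0, 0], [0, 0, 0]], grip=[-0.4, -0.4, -0.4, -0.4, -0.4, -0.4, -0.4, -0.4, -0.4, -0.4, -0.4, -0.4])

```text
time: 42.8
ee_pos: [0.5205, -0.3838, 0.0701]
tcp_rot: [-180.0, 0.1, 21.2]
wrist_force: [-0.6, -0.6, 0.2]
opening: 0.0599
grasp_force: 0.0
```

Run:
```python
from h import *
o=look(); t=cv2.imread("pics/t_%.2f.png"%o["time"]); print(o["q"].round(1))
print("plate blk",blocks(t,(190,250,265,330),vmax=95))
```

```text
42.8 [ 0.5205 -0.3838  0.0701] [-1.7997e+02  1.1000e-01  2.1230e+01] 0.0599
W
[334.  51.] 6680 [ 0.6143 -0.3553] -68.7 [24. 43.]
[320. 272.] 4459 [ 0.5223 -0.3855] 22.5 [47. 25.]
T
[424. 198.] 139 [ 0.6872 -0.2064] 73.3 [65. 31.]
[281. 212.] 129 [0.6547 0.1894] -83.7 [24. 42.]
[552. 223.] 319 [ 0.6133 -0.5457] -36.0 [36. 97.]
[479. 223.] 130 [ 0.6152 -0.3512] -68.9 [21. 45.]
[285. 235.] 130 [0.591  0.1781] -83.6 [23. 42.]
[520. 255.] 130 [ 0.5277 -0.4549] 32.0 [80. 36.]
[228. 280.] 138 [0.4688 0.3333] 89.4 [80. 19.]
[-3.640e+01  1.830e+01  6.800e+00  7.870e+01 -1.000e-01  1.224e+02]
plate blk [(array([227., 281.]), np.int32(272), array([0.4672, 0.3367]), 89.4, array([91., 22.]))]
```

>>> carry_out(linear=[[0.05, -0.05, -1], [0, 0, -1], [0, 0, -0.95], [0, 0, 0], [0, 0, 0], [0, 0, 0], [0, 0, 0], [0, 0, 0], [0, 0, 0], [0, 0, 0.5], [0, 0, 1], [0, 0, 1]], rotation=[[0, 0, 0.15], [0, 0, 0], [0, 0, 0], [0, 0, 0], [0, 0, 0], [0, 0, 0], [0, 0, 0], [0, 0, 0], [0, 0, 0], [0, 0, 0], [0, 0, 0], [0, 0, 0]], grip=[-0.4, -0.4, -0.4, -0.4, -0.4, 0, 0.5, 0.5, 0.5, 0.5, 0.5, 0.5])

```text
time: 44.1
ee_pos: [0.5213, -0.3846, 0.0617]
tcp_rot: [-179.9, 0.1, 22.5]
wrist_force: [0.2, -1.1, 0.2]
opening: 0.0248
grasp_force: 40.1
```

>>> carry_out(linear=[[0, 0, 1], [-0.5, 0.5, 1], [-0.5, 1, 1], [-0.5, 1, 1], [-0.5, 1, 1], [-0.5, 1, 0], [-0.5, 1, 0], [-0.5, 1, 0], [-0.5, 1, 0], [-0.5, 1, 0], [-0.5, 1, 0], [0, 1, 0]], rotation=[[0, 0, 0], [0, 0, 0.4], [0, 0, 0.4], [0, 0, 0.4], [0, 0, 0.4], [0, 0, 0.4], [0, 0, 0.4], [0, 0, 0.4], [0, 0, 0.4], [0, 0, 0.4], [0, 0, 0.4], [0, 0, 0.4]], grip=[0.5, 0.5, 0.5, 0.5, 0.5, 0.5, 0.5, 0.5, 0.5, 0.5, 0.5, 0.5])

```text
time: 45.3
ee_pos: [0.4206, -0.174, 0.1617]
tcp_rot: [180.0, 0.1, 57.8]
wrist_force: [0.2, -0.6, -0.4]
opening: 0.0251
grasp_force: 40.1
```

>>> carry_out(linear=[[0, 1, 0], [0, 1, 0], [0, 1, 0], [0, 1, 0], [0, 1, 0], [0, 1, 0], [0, 1, 0], [0, 1, 0], [0, 1, 0], [0, 1, 0], [0, 1, 0], [0, 1, 0]], rotation=[[0, 0, 0.4], [0, 0, 0.4], [0, 0, 0.4], [0, 0, 0.4], [0, 0, 0.4], [0, 0, 0.4], [0, 0, 0.4], [0, 0, 0.4], [0, 0, 0.4], [0, 0, 0.4], [0, 0, 0], [0, 0, 0]], grip=[0.5, 0.5, 0.5, 0.5, 0.5, 0.5, 0.5, 0.5, 0.5, 0.5, 0.5, 0.5])

```text
time: 46.5
ee_pos: [0.4214, 0.066, 0.1616]
tcp_rot: [180.0, 0.1, 89.7]
wrist_force: [0.1, -0.5, -0.2]
opening: 0.0249
grasp_force: 40.1
```

>>> carry_out(linear=[[0, 1, 0], [0, 1, 0], [0, 1, 0], [0, 1, 0], [0, 1, 0], [0, 1, 0], [0, 1, 0], [-0.12, 1, 0], [0, 1, 0], [0, 1, 0], [0, 1, 0], [0, 1, 0]], rotation=[[0, 0, 0], [0, 0, 0], [0, 0, 0], [0, 0, 0], [0, 0, 0], [0, 0, 0], [0, 0, 0], [0, 0, 0], [0, 0, 0], [0, 0, 0], [0, 0, 0], [0, 0, 0]], grip=[0.5, 0.5, 0.5, 0.5, 0.5, 0.5, 0.5, 0.5, 0.5, 0.5, 0.5, 0.5])

```text
time: 47.7
ee_pos: [0.419, 0.306, 0.1615]
tcp_rot: [180.0, 0.1, 89.7]
wrist_force: [0.1, 0.5, -0.4]
opening: 0.0245
grasp_force: 40.1
```

>>> carry_out(linear=[[0, 1, 0], [0, 1, -0.5], [0, 0.9, -1], [0, 0, -1], [0, 0, -1], [0, 0, -1], [0, 0, -1], [0, 0, -0.8], [0, 0, -0.4], [0, 0, -0.1], [0, 0, -0.05], [0, 0, 0]], rotation=[[0, 0, 0], [0, 0, 0], [0, 0, 0], [0, 0, 0], [0, 0, 0], [0, 0, 0], [0, 0, 0], [0, 0, 0], [0, 0, 0], [0, 0, 0], [0, 0, 0], [0, 0, 0]], grip=[0.5, 0.5, 0.5, 0.5, 0.5, 0.5, 0.5, 0.5, 0.5, 0.5, 0.5, 0.5])

```text
time: 48.9
ee_pos: [0.4195, 0.3636, 0.0245]
tcp_rot: [180.0, 0.1, 89.7]
wrist_force: [1.1, -0.6, -1.1]
opening: 0.025
grasp_force: 40.1
```

>>> carry_out(linear=[[0, 0, -0.05], [0, 0, 0], [0, 0, 0], [0, 0, 0], [0, 0, 0], [0, 0, 0.5], [0, 0, 1], [0, 0, 1], [0, 0, 1], [0, 0, 1], [0, 0, 1], [0, -1, 1]], rotation=[[0, 0, 0], [0, 0, 0], [0, 0, 0], [0, 0, 0], [0, 0, 0], [0, 0, 0], [0, 0, 0], [0, 0, 0], [0, 0, 0], [0, 0, 0], [0, 0, 0], [0, 0, 0]], grip=[0.5, 0.5, 0.3, 0.16, 0.16, 0.16, 0.16, 0, -0.4, -0.4, -0.4, -0.4])

```text
time: 50.1
ee_pos: [0.4191, 0.3442, 0.1542]
tcp_rot: [180.0, 0.1, 89.7]
wrist_force: [-0.2, -0.4, 0.6]
opening: 0.06
grasp_force: 0.0
```

>>> carry_out(linear=[[0, -1, 0], [0, -1, 0], [0, -1, 0], [0, -1, 0], [0, -1, 0], [0, -1, 0], [0, -1, 0], [0, -1, 0], [0, -1, 0], [0, -1, 0], [0, -1, 0], [0, -1, 0]], rotation=[[0, 0, 0], [0, 0, 0], [0, 0, 0], [0, 0, 0], [0, 0, 0], [0, 0, 0], [0, 0, 0], [0, 0, 0], [0, 0, 0], [0, 0, 0], [0, 0, 0], [0, 0, 0]], grip=[-0.4, -0.4, -0.4, -0.4, -0.4, -0.4, -0.4, -0.4, -0.4, -0.4, -0.4, -0.4])

```text
time: 51.3
ee_pos: [0.4191, 0.1024, 0.1537]
tcp_rot: [180.0, 0.1, 89.7]
wrist_force: [0.7, 0.4, 0.3]
opening: 0.0597
grasp_force: 0.0
```

>>> carry_out(linear=[[0, -1, 0], [0, -1, 0], [0, -1, 0], [0, -1, 0], [0, -1, 0], [0, -1, 0], [0, -1, 0], [0, -1, 0], [0, -1, 0], [0, -1, 0], [0, -1, 0], [0, -1, 0]], rotation=[[0, 0, 0.22], [0, 0, 0.22], [0, 0, 0.22], [0, 0, 0.22], [0, 0, 0.22], [0, 0, 0.22], [0, 0, 0.22], [0, 0, 0.22], [0, 0, 0.22], [0, 0, 0.22], [0, 0, 0.22], [0, 0, 0.22]], grip=[-0.4, -0.4, -0.4, -0.4, -0.4, -0.4, -0.4, -0.4, -0.4, -0.4, -0.4, -0.4])

```text
time: 52.5
ee_pos: [0.4191, -0.1376, 0.1537]
tcp_rot: [180.0, 0.1, 110.8]
wrist_force: [0.4, 0.5, 0.3]
opening: 0.0601
grasp_force: 0.0
```

>>> carry_out(linear=[[0.8, -1, 0], [0.8, -1, 0], [0.8, -1, 0], [0.8, -1, 0], [0.8, -1, 0], [0.8, -1, 0], [0.8, -1, 0], [0.8, -1, 0], [0.8, -1, -0.5], [0.8, -0.8, -1], [0.8, 0, -1], [0.8, 0, -1]], rotation=[[0, 0, 0], [0, 0, 0], [0, 0, 0], [0, 0, 0], [0, 0, 0], [0, 0, 0], [0, 0, 0], [0, 0, 0], [0, 0, 0], [0, 0, 0], [0, 0, 0], [0, 0, 0]], grip=[-0.4, -0.4, -0.4, -0.4, -0.4, -0.4, -0.4, -0.4, -0.4, -0.4, -0.4, -0.4])

```text
time: 53.7
ee_pos: [0.6117, -0.3335, 0.0826]
tcp_rot: [-180.0, 0.1, 110.7]
wrist_force: [-0.0, -0.3, 0.4]
opening: 0.0598
grasp_force: 0.0
```

>>> carry_out(linear=[[0.2, 0, -0.5], [0, 0, 0], [0, 0, 0]], rotation=[[0, 0, 0], [0, 0, 0], [0, 0, 0]], grip=[-0.4, -0.4, -0.4])

```text
time: 54.0
ee_pos: [0.6149, -0.3328, 0.0739]
tcp_rot: [-180.0, 0.1, 110.8]
wrist_force: [0.0, -0.6, 0.9]
opening: 0.0598
grasp_force: 0.0
```

Run:
```python
from h import *
o=look(); t=cv2.imread("pics/t_%.2f.png"%o["time"]); print(o["q"].round(1))
print("plate blk",blocks(t,(190,250,265,330),vmax=95))
```

```text
54.0 [ 0.6149 -0.3328  0.0739] [-1.8000e+02  1.4000e-01  1.1078e+02] 0.0598
W
[562.  55.] 3000 [ 0.6765 -0.2074] 48.0 [42. 25.]
[575.  94.] 45 [ 0.6897 -0.2185] -18.1 [2. 7.]
[561.  97.] 62 [ 0.6847 -0.2219] 36.6 [7. 5.]
[590. 112.] 200 [ 0.6996 -0.223 ] -57.8 [ 9. 18.]
[570. 109.] 78 [ 0.691  -0.2246] -38.2 [6. 8.]
[545. 129.] 151 [ 0.685  -0.2361] -28.6 [ 7. 21.]
[519. 126.] 187 [ 0.6736 -0.2388] -56.9 [ 7. 13.]
[573. 140.] 163 [ 0.6987 -0.2356] 48.8 [15.  7.]
[524. 145.] 104 [ 0.6798 -0.2453] 42.1 [8. 7.]
[569. 159.] 104 [ 0.7019 -0.2436] -11.1 [8. 9.]
[530. 164.] 160 [ 0.6865 -0.2518] -36.2 [ 9. 13.]
[561. 178.] 100 [ 0.7026 -0.2521] 50.9 [9. 7.]
[542. 176.] 51 [ 0.694  -0.2545] 20.7 [6. 5.]
[588. 184.] 80 [ 0.7157 -0.2501] 31.3 [9. 5.]
[552. 191.] 83 [ 0.702  -0.2588] -4.3 [ 3. 16.]
[582. 199.] 134 [ 0.717  -0.2572] 1.1 [12.  7.]
[301. 302.] 4348 [ 0.6139 -0.3517] -69.8 [25. 49.]
T
[425. 198.] 143 [ 0.6868 -0.2071] 75.8 [68. 29.]
[281. 212.] 127 [0.6547 0.1889] -83.7 [24. 42.]
[495. 212.] 45 [ 0.6442 -0.3967] 9.0 [28. 18.]
[477. 224.] 94 [ 0.6129 -0.3455] -68.9 [21. 33.]
[285. 235.] 128 [0.5908 0.1779] -83.6 [23. 42.]
[232. 280.] 102 [0.4692 0.3218] 89.4 [58. 19.]
[-28.4  25.4  16.5  81.   -0.1  40.8]
plate blk [(array([226., 281.]), np.int32(270), array([0.4672, 0.3373]), 89.4, array([91., 22.])), (array([219., 298.]), np.int32(143), array([0.4209, 0.3572]), 89.4, array([44., 22.]))]
```

>>> carry_out(linear=[[0, -0.95, 0], [0, 0, -1], [0, 0, -1], [0, 0, -1], [0, 0, -0.14], [0, 0, 0], [0, 0, 0], [0, 0, 0], [0, 0, 0], [0, 0, 0.5], [0, 0, 1], [0, 0, 1]], rotation=[[0, 0, 0], [0, 0, 0], [0, 0, 0], [0, 0, 0], [0, 0, 0], [0, 0, 0], [0, 0, 0], [0, 0, 0], [0, 0, 0], [0, 0, 0], [0, 0, 0], [0, 0, 0]], grip=[-0.4, -0.4, -0.4, -0.4, -0.4, 0, 0.5, 0.5, 0.5, 0.5, 0.5, 0.5])

```text
time: 55.3
ee_pos: [0.615, -0.3516, 0.0611]
tcp_rot: [-180.0, 0.1, 110.8]
wrist_force: [0.3, 0.3, 0.1]
opening: 0.0251
grasp_force: 39.6
```

>>> carry_out(linear=[[0, 0, 1], [-1, 0, 1], [-1, 0.5, 1], [-1, 1, 1], [-1, 1, 1], [-1, 1, 0], [-1, 1, 0], [-1, 1, 0], [-1, 1, 0], [-1, 1, 0], [-0.7, 1, 0], [0, 1, 0]], rotation=[[0, 0, 0], [0, 0, -0.22], [0, 0, -0.22], [0, 0, -0.22], [0, 0, -0.22], [0, 0, -0.22], [0, 0, -0.22], [0, 0, -0.22], [0, 0, -0.22], [0, 0, -0.22], [0, 0, -0.22], [0, 0, -0.22]], grip=[0.5, 0.5, 0.5, 0.5, 0.5, 0.5, 0.5, 0.5, 0.5, 0.5, 0.5, 0.5])

```text
time: 56.5
ee_pos: [0.4198, -0.1611, 0.1613]
tcp_rot: [180.0, 0.1, 91.3]
wrist_force: [0.5, -0.7, -0.9]
opening: 0.0248
grasp_force: 39.6
```

>>> carry_out(linear=[[0, 1, 0], [0, 1, 0], [0, 1, 0], [0, 1, 0], [0, 1, 0], [0, 1, 0], [0, 1, 0], [0, 1, 0], [0, 1, 0], [0, 1, 0], [0, 1, 0], [0, 1, 0]], rotation=[[0, 0, -0.22], [0, 0, 0], [0, 0, 0], [0, 0, 0], [0, 0, 0], [0, 0, 0], [0, 0, 0], [0, 0, 0], [0, 0, 0], [0, 0, 0], [0, 0, 0], [0, 0, 0]], grip=[0.5, 0.5, 0.5, 0.5, 0.5, 0.5, 0.5, 0.5, 0.5, 0.5, 0.5, 0.5])

```text
time: 57.7
ee_pos: [0.4211, 0.0791, 0.161]
tcp_rot: [180.0, 0.1, 89.7]
wrist_force: [0.2, -0.3, -1.0]
opening: 0.0251
grasp_force: 39.6
```

>>> carry_out(linear=[[0, 1, 0], [0, 1, 0], [0, 1, 0], [0, 1, 0], [0, 1, 0], [0, 1, 0], [0, 1, 0], [-0.1, 1, 0], [0, 1, 0], [0, 1, 0], [0, 1, 0], [0, 0.55, 0]], rotation=[[0, 0, 0], [0, 0, 0], [0, 0, 0], [0, 0, 0], [0, 0, 0], [0, 0, 0], [0, 0, 0], [0, 0, 0], [0, 0, 0], [0, 0, 0], [0, 0, 0], [0, 0, 0]], grip=[0.5, 0.5, 0.5, 0.5, 0.5, 0.5, 0.5, 0.5, 0.5, 0.5, 0.5, 0.5])

```text
time: 58.9
ee_pos: [0.4191, 0.3105, 0.1607]
tcp_rot: [180.0, 0.1, 89.7]
wrist_force: [-0.3, -0.5, -0.3]
opening: 0.025
grasp_force: 39.6
```

>>> carry_out(linear=[[0, 0, -0.5], [0, 0, -1], [0, 0, -1], [0, 0, -1], [0, 0, -1], [0, 0, -1], [0, 0, -0.8], [0, 0, -0.4], [0, 0, -0.1], [0, 0, -0.05], [0, 0, 0], [0, 0, 0]], rotation=[[0, 0, 0], [0, 0, 0], [0, 0, 0], [0, 0, 0], [0, 0, 0], [0, 0, 0], [0, 0, 0], [0, 0, 0], [0, 0, 0], [0, 0, 0], [0, 0, 0], [0, 0, 0]], grip=[0.5, 0.5, 0.5, 0.5, 0.5, 0.5, 0.5, 0.5, 0.5, 0.5, 0.5, 0.5])

```text
time: 60.1
ee_pos: [0.4194, 0.3088, 0.024]
tcp_rot: [180.0, 0.1, 89.6]
wrist_force: [-1.8, -1.4, 6.8]
opening: 0.0252
grasp_force: 40.7
```

>>> carry_out(linear=[[0, 0, 0], [0, 0, 0], [0, 0, 0], [0, 0, 0], [0, 0, 0.5], [0, 0, 1], [0, 0, 1], [0, 0, 1], [0, 0, 1], [0, 0, 1], [0, -1, 1], [0, -1, 1]], rotation=[[0, 0, 0], [0, 0, 0], [0, 0, 0], [0, 0, 0], [0, 0, 0], [0, 0, 0], [0, 0, 0], [0, 0, 0], [0, 0, 0], [0, 0, 0], [0, 0, 0], [0, 0, 0]], grip=[0.5, 0.3, 0.16, 0.16, 0.16, 0.16, 0.16, 0, -0.4, -0.4, -0.4, -0.4])

```text
time: 61.3
ee_pos: [0.419, 0.269, 0.1744]
tcp_rot: [-180.0, 0.1, 89.7]
wrist_force: [0.3, 0.5, -0.2]
opening: 0.0599
grasp_force: 0.0
```

>>> carry_out(linear=[[0, -1, 0], [0, -1, 0], [0, -1, 0], [0, -1, 0], [0, -1, 0], [0, -1, 0], [0, -1, 0], [0, -1, 0], [0, -1, 0], [0, -1, 0], [0, -1, 0], [0, -1, 0]], rotation=[[0, 0, 0], [0, 0, 0], [0, 0, 0], [0, 0, 0], [0, 0, 0], [0, 0, 0], [0, 0, 0], [0, 0, 0], [0, 0, 0], [0, 0, 0], [0, 0, 0], [0, 0, 0]], grip=[-0.4, -0.4, -0.4, -0.4, -0.4, -0.4, -0.4, -0.4, -0.4, -0.4, -0.4, -0.4])

```text
time: 62.5
ee_pos: [0.4191, 0.0284, 0.1737]
tcp_rot: [180.0, 0.1, 89.7]
wrist_force: [0.2, 0.2, -0.2]
opening: 0.0598
grasp_force: 0.0
```

>>> carry_out(linear=[[0, -1, 0], [0, -1, 0], [0, -1, 0], [0, -1, 0], [0, -1, 0], [0, -1, 0], [0, -1, 0], [0, -1, 0], [0, 0, 0], [0, 0, 0]], rotation=[[0, 0, 0], [0, 0, 0], [0, 0, 0], [0, 0, 0], [0, 0, 0], [0, 0, 0], [0, 0, 0], [0, 0, 0], [0, 0, 0], [0, 0, 0]], grip=[-0.4, -0.4, -0.4, -0.4, -0.4, -0.4, -0.4, -0.4, -0.4, -0.4])

```text
time: 63.5
ee_pos: [0.419, -0.1308, 0.1734]
tcp_rot: [-180.0, 0.1, 89.6]
wrist_force: [-0.5, 0.3, -0.4]
opening: 0.0602
grasp_force: 0.0
```

Run:
```python
from h import *
o=bot.get_obs(); print(o["time"],o["ee_pos"],o["wrist_force"])
t=bot.camera("top"); s=bot.camera("side")
c1=cv2.resize(t[170:340,170:470],(800,453),interpolation=cv2.INTER_CUBIC)[:, :560]
c2=cv2.resize(s[205:295,250:362],None,fx=5,fy=5,interpolation=cv2.INTER_CUBIC)
c1=cv2.resize(t[170:340,180:420],(400,283),interpolation=cv2.INTER_CUBIC); c2=cv2.resize(s[205:300,240:375],(400,281),interpolation=cv2.INTER_CUBIC)[:281]
cv2.imwrite("pics/fin.png",np.hstack([c1[:281],c2]))
a=cv2.imread("pics/side0.png")
for (x0,y0,x1,y1) in((341,276,353,295),(338,222,354,240)):
    r=cv2.matchTemplate(s[y0-8:y1+8,x0-8:x1+8],a[y0:y1,x0:x1],cv2.TM_CCOEFF_NORMED); print(np.array(cv2.minMaxLoc(r)[3])-8,r.max())
```

```text
63.5 [ 0.41903891 -0.13079726  0.17338184] [-0.48796612  0.27737732 -0.36875623]
[0 0] 0.89459455
[0 0] 0.8397648
```

View pics/fin.png

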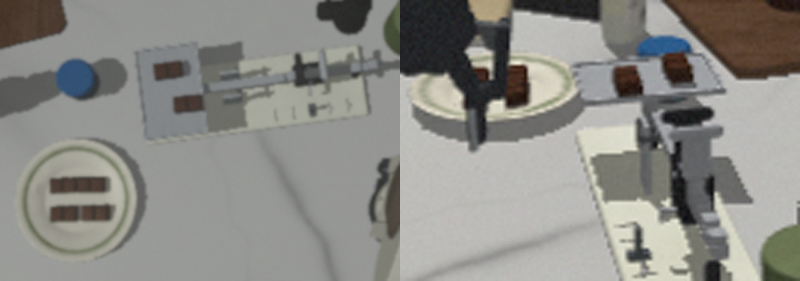

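Final view: two blocks on the level pan, four on the plate, beam tip and pan at their level-start pixels, and the arm clear. Handing in.

```bash
python3 -c "
from workcell import bot
print(bot.job_done())"
```

```text
the job is handed in; nothing more can be done
None
```

Job handed in after about 64 s: the weight is locked at the marker's notch (0.06, probably about 2 mm short of centre but within its play), two blocks balance the pan level, the other four are on the side plate, and the arm never went near the canister, pot or bottle; one plate placing pressed the held block down with about 44 N at the wrist, and the hand-in returned no verdict.

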